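# Pack the two-layer sample crate in the fume hood

## Task

Pack the grey sample crate: stand the two jars from the slanted rack in its bottom cavities, each in the cavity that matches its lid colour, then fit the yellow divider flat and fully home on the crate's rim, and finally lay the green case, lid up, flat inside the ribs of the divider's empty pocket. Set things down gently, without dropping them or banging the crate, and leave the other glassware standing where it is.

Things in the scene. Friction and masses are not known exactly. Their poses are not given: they have to be found in the camera images.
- crate: grey open crate fixed to the bench; outside 142 mm (its x) by 222 mm (its y), 94 mm tall, walls 6 mm. Origin: centre of its underside, z up. On its inner floor (6 mm up) two square cavities, 54 mm inside, are framed by ribs with tops 36 mm above the bench; the +y one has a red floor pad and a red mark on that end's rim, the -y one is blue.
- red_cavity (a point): centre of the red cavity's floor, 6 mm above the bench, 52 mm to +y of the crate's centre; crate axes
- blue_cavity (a point): centre of the blue cavity's floor, 6 mm above the bench, 52 mm to -y of the crate's centre; crate axes
- crate_rim (a point): centre of the crate's mouth, at rim height (94 mm above the bench); crate axes
- rack: white two-seat slanted jar rack on a steel base 130 x 180 mm, fixed. Origin: on the bench between the seats. The seats (y = +50 and -50 mm) lean 35 deg from vertical towards its -x side (to the robot's left, slightly away from it); each is a socket 40 mm deep along the jar's axis, 52 x 54 mm inside, 4 mm floor, holding the lower 36 mm of a jar, which comes out along its own axis.
- jar_red_mid (a point): closed amber jar with red lid, plain cylinder 48 mm across, 85 mm tall, about 0.13 to 0.25 kg; the point is at its centre, half-way up, z along its axis towards the lid. Starts leaning 35 deg in either seat of the rack.
- jar_blue_mid (a point): the same jar with a blue lid; point at its centre, z along its axis towards the lid. Starts leaning in the other seat.
- divider_grip (a point): grip fin of the yellow divider tray, which starts flat on the bench. Black upright fin, 60 mm (x) by 12 mm (y), rising 46 mm above the plate's top at the tray's middle: grip it across y. This point is on the fin, 34 mm above the plate's underside, 44 mm above the bench at the start, 16 mm below the fin's top. Tray about 0.2 to 0.33 kg.
- divider_rest (a point): centre of the divider plate's underside, which rests on the crate's rim (34 mm below divider_grip). Plate 146 (x) x 226 (y) x 4 mm with an 8 mm lip; a 10 mm skirt below it (124 x 204 mm) goes inside the crate's mouth (130 x 210 mm), either way round. A white logger (80 x 34 x 18 mm) is strapped on top at y = -78 mm.
- pocket (a point): centre of the floor of the divider's empty pocket, on the plate's top, at y = +58 mm from the fin; a frame of black ribs 6 mm high, 98 mm (x) by 48 mm (y) inside; divider axes
- jack: aluminium lab jack with a 92 x 92 mm platform 90 mm above the bench, fixed; origin on the bench under its centre
- case_mid (a point): green cuvette case with white lid, 90 mm long (x), 40 mm wide (y), 45 mm tall, about 0.14 kg; point at its centre, half-way up. Starts on the jack's platform.
- wash_bottle: white wash bottle with orange nozzle, 60 mm across, 170 mm tall, a bystander; origin at the centre of its underside
- amber_bottle: amber bottle with black cap, 64 mm across, 150 mm tall, a bystander; origin at the centre of its underside
- beaker: glass beaker, 72 mm across, 90 mm tall, a bystander; origin at the centre of its underside
- flask: conical glass flask with blue stopper, 68 mm across, 107 mm tall, a bystander; origin at the centre of its underside
- vial_a: small amber vial with red cap, 32 mm across, 60 mm tall, a bystander; origin at the centre of its underside
- vial_b: second small amber vial with red cap, 32 mm across, 60 mm tall, a bystander; origin at the centre of its underside
Not all that is in view belongs to the job. What is shaped like the part that bears jar_red_mid but turquoise is not meant. What is shaped like the part that bears jar_blue_mid but turquoise is not meant.

How it is judged:
On the way, in this order (a step that is already met when the one before it is completed fails the run):
1. both jars stand upright in the cavities of their lid colour (horizontal distance between jar_red_mid and red_cavity below 0.008 m and z of jar_red_mid in the frame of red_cavity between 0.036 and 0.048 m and angle between each of jar_red_mid, jar_blue_mid's own z axis and vertical below 0.12 rad and horizontal distance between jar_blue_mid and blue_cavity below 0.008 m and z of jar_blue_mid in the frame of blue_cavity between 0.036 and 0.048 m), for 0.2 s.
2. with both jars in, the divider is fully home on the crate's rim (all of step 1 and horizontal distance between divider_rest and crate_rim below 0.009 m and z of divider_rest in the frame of crate_rim between -0.003 and 0.003 m and angle between the x axis of divider_rest and the x axis of crate_rim, either way round below 0.09 rad and angle between divider_rest's own z axis and vertical below 0.04 rad), for 0.2 s.
At the end, for the whole second after the job is handed in: Jars upright (7 deg) on the floor of the cavity of their lid colour, within 8 mm of its centre; divider on the rim within 3 mm in height, 9 mm sideways, 5 deg; case flat on the pocket floor inside the ribs, within 10 mm of its centre, lid up (all of step 2 and horizontal distance between case_mid and pocket below 0.01 m and z of case_mid in the frame of pocket between 0.019 and 0.0255 m and angle between the x axis of case_mid and the x axis of pocket, either way round below 0.2 rad and angle between case_mid's own z axis and vertical below 0.06 rad); the robot touches nothing.
It fails at once if the crate is banged (a force above 100 N) (contact force between crate and anything else above 100 N).
It fails at once if a jar, the divider or the case is dropped (falls out of the fingers faster than 0.7 m/s, about 25 mm) ((linear speed of jar_red above 0.7 m/s and contact force between jar_red and the fingers below 0.05 N) or (linear speed of jar_blue above 0.7 m/s and contact force between jar_blue and the fingers below 0.05 N) or (linear speed of divider above 0.7 m/s and contact force between divider and the fingers below 0.05 N) or (linear speed of case above 0.7 m/s and contact force between case and the fingers below 0.05 N)).
It fails at once if a bystander is shifted by more than 30 mm or tipped (distance of any of wash_bottle, amber_bottle, beaker, flask, vial_a, vial_b from where it was at the start of the episode above 0.03 m or angle between any of wash_bottle, amber_bottle, beaker, flask, vial_a, vial_b's own z axis and vertical above 0.35 rad).
It also fails if it takes over 72 s, if anything falls off the work surface, if the arm or the gripper's body presses on something with over 40 N, if the wrist force passes 120 N, or if a joint passes its speed limit or range.

## Robot

A 7-joint arm with a two-finger parallel gripper is mounted at the origin on the work surface. World frame = base frame: x ahead of the robot, y to its left, z up, the work surface at z = 0. Lengths are in m, angles in rad, forces in N, time in s.
With the tool pointing down it reaches from about 0.4 to 0.85 m from the base axis. Payload 4.5 kg.
Tool frame: the origin (TCP) lies between the finger pads; the fingertips stand 19 mm ahead of it and the grasp point (between the pads) is the TCP; z points along the fingers, y is the line along which they close (so a half turn about z gives the same grasp; the last joint's range is limited). The gripper opens to 85 mm and grips with 20 to 120 N. Pads are 22 mm wide; open, the fingers measure 114 mm over their backs; the gripper's body (76 mm by 85 mm) begins 54 mm behind the grasp point. The pads swing forward as they close: fully open they stand 13 mm farther back than shut.
Start: joints at [1.182, 0.689, -0.195, 1.565, 0.157, 0.902, -0.215], TCP at [0.256, -0.57, 0.25] pointing down, gripper open.
Joint ranges: [-3.01, 3.01], [-0.46, 2.08], [-1.47, 1.51], [0.13, 2.56], [-1, 4.14], [0.04, 2.09], [-2.66, 2.66]. Speed limits (rad/s): [2.57, 2.57, 3.14, 3.14, 3.14, 3.14, 3.14].

## Interface

Orientations are given as a unit quaternion [w, x, y, z].
In Python, from bench import * gives the robot as it stands.
- The arm moves only by the tool drive_tool, never from a script. Its argument "moves" is a list that holds one entry, the list of rows, each a list of 5 numbers: the opening, from -1 (shut) to 1 (fully open), so that 0 is half open, then the shift along the tool's x, y, z in cm, then the turn about the tool's z in degrees. In form: [[[jaw, tx, ty, tz, turn], ...]]. A call has 1 to 20 rows; each row is the pose to reach, as a shift and turn from the pose commanded when the call began, along the tool's axes at that moment; what a row does not reach only later rows make up. A row lasts 1/12 s, in which the tool goes at most 41.7 mm and 7.16 degrees, less where a joint would pass 70% of its speed; a pose out of reach is approached as far as the arm can. A call with a gripper value outside its range is refused whole. The fingers move at their own pace and stop on an object; "grip_force" is the grip in N (left out, the last holds). Time passes only in rows, so rows that repeat a pose let the fingers close. It gives the time, the measured TCP pose, the force, the opening and the grip force at its end, in the units of the state.
- state(): the state, without advancing time (a new reading comes with each control period).
- get_image(name): name is "scene" or "top" or "wrist"; returns a dict with "color" (420x560x3 uint8, red, green, blue), "fx", "fy", "cx", "cy" (pixels), "k1" (the pictures are not rectified: a ray, as slopes to the right and down, at radius r is drawn at 1 + k1 r^2 times it, then the intrinsics apply), "xyz" and "orientation" of the camera in the world; the wrist camera has in their place "T_tool_cam" (4x4, takes a point from camera to tool coordinates, whose origin is the TCP and whose axes are the flange's). Camera axes: x right, y down, z forward; pixel columns grow to the right and rows downward; lengths in m; the calibration is good to about 2 mm. A picture is of the moment at which its call begins: read the wrist's pose just before it. There is no depth.
- finish_job(): hands the job in; it is judged then, once.
The state is a dict: "time": time; "joint_positions": joint angles; "qvel": joint speeds; "effort": joint torques, N m; "ee_pos": TCP position; "eef_rot": TCP orientation; "ft_force": force on the tool from outside, world axes, zero at the start; "ft_torque": the same for the moment, N m; "grip_width": finger opening in m; "grasp_force": force on a finger pad.
Only numpy, scipy, OpenCV 4.12 (cv2) and the standard library are available. Lean on these libraries where they do the work, as an engineer would, in place of code of your own. Each camera call takes 0.05 s, during which the arm holds its last target. There are 200 camera calls.

## Working session

There is one attempt and no reset: what is moved stays moved. The work goes in short steps, Python scripts to look and compute and a tool call to move; the robot and the scene stay as the last step left them, time stands still between calls to the robot, and variables do not carry over. Pictures are saved under pics/ and viewed, at most 10 in all, crops included, and the job is handed in when it is done.

Besides the shell and the picture viewer there is one more tool, called after "Emit:" by a JSON object that holds its "method" and its "body". drive_tool: Moves the arm, as the interface text tells. Its arguments: {"type":"object","properties":{"moves":{"type":"array"},"grip_force":{"type":"number"}},"required":["moves"]}

```bash
ls; mkdir -p pics; python3 - <<'E'
from bench import *
import cv2,numpy as np
s=state();print({k:np.round(v,4).tolist() if not isinstance(v,(int,float)) else v for k,v in s.items()})
for n in ["scene","top"]:
    g=get_image(n);cv2.imwrite(f"pics/{n}0.png",g["color"][:,:,::-1])
    np.save(f"pics/{n}0.npy",g,allow_pickle=True)
    print(n,{k:np.round(v,4).tolist() for k,v in g.items() if k!="color"})
E
```

```text
pics
{'time': 0.0, 'joint_positions': [1.1818, 0.69, -0.1945, 1.5664, 0.1573, 0.9025, -0.2151], 'qvel': [-0.0004, 0.0003, 0.0, 0.0023, 0.0007, 0.0013, -0.0014], 'effort': [0.0005, -53.9599, -1.2664, -15.8539, 0.0091, 0.0095, 0.0], 'ee_pos': [0.2561, -0.5694, 0.2495], 'eef_rot': [-0.0009, 0.9777, 0.2099, -0.0003], 'ft_force': [-0.6563, -0.3521, 0.3649], 'ft_torque': [-0.0111, -0.0134, 0.0053], 'grasp_force': 0.0, 'grip_width': 0.0852201078884951}
scene {'fx': 423.4161, 'fy': 423.4161, 'cx': 278.7867, 'cy': 206.9238, 'k1': -0.1264, 'xyz': [1.2176, 0.2552, 0.9384], 'orientation': [-0.1991, 0.4865, 0.7932, -0.3076]}
top {'fx': 391.9364, 'fy': 391.9364, 'cx': 284.6458, 'cy': 210.47, 'k1': -0.0257, 'xyz': [0.4156, -0.0536, 1.3446], 'orientation': [0.0206, -0.7012, 0.712, -0.03]}
```

View pics/scene0.png

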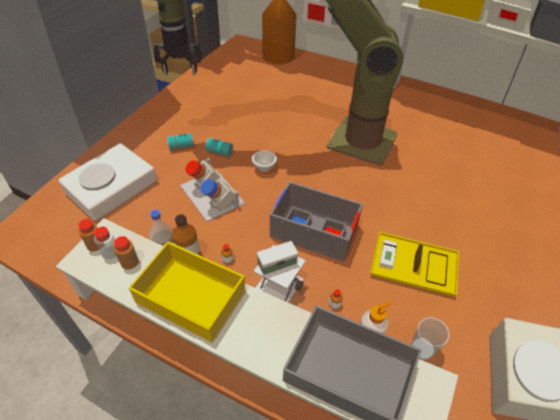

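```bash
python3 -c "
import cv2
a=cv2.imread('pics/top0.png');cv2.imwrite('pics/top0b.png',cv2.resize(a,(800,600),interpolation=cv2.INTER_CUBIC))"
```

```text
(no output)
```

View pics/top0b.png

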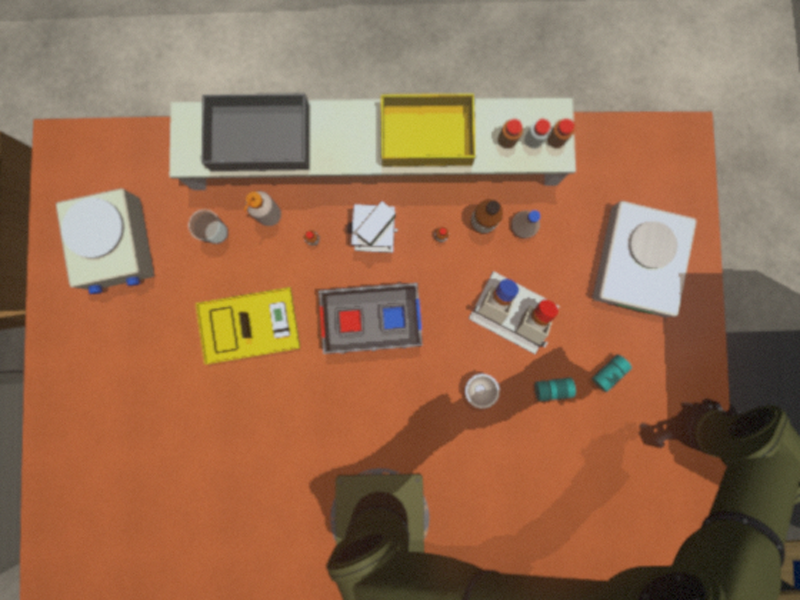

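The scene shows the crate at (317,220), rack at (210,190), divider at (417,263), jack with case at (278,262). In the top view (800-wide) they are at (370,318), (515,312), (247,325) and (373,228).

Red lids: (545,312) in the rack, (512,130) and (563,130) on the shelf. Blue lids: (507,291) in the rack, (532,217) flask stopper. Turquoise look-alikes lie at (555,390) and (612,373). The rack ones fit, because they sit in the slanted seats. I'll confirm in one enlarged crop.

```bash
python3 -c "
import cv2,numpy as np
a=cv2.imread('pics/top0.png')[180:260,315:425];b=cv2.imread('pics/scene0.png')[145:225,160:270]
c=cv2.imread('pics/top0.png')[135:265,130:300];
f=lambda x,k:cv2.resize(x,None,fx=k,fy=k,interpolation=cv2.INTER_CUBIC)
cv2.imwrite('pics/rackc.png',np.hstack([f(a,3.6),f(b,3.6)]))
cv2.imwrite('pics/cratec.png',f(c,4.6))"
```

```text
(no output)
```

View pics/rackc.png

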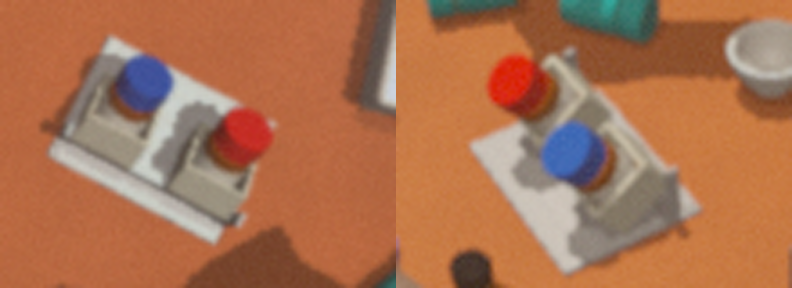

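View pics/cratec.png

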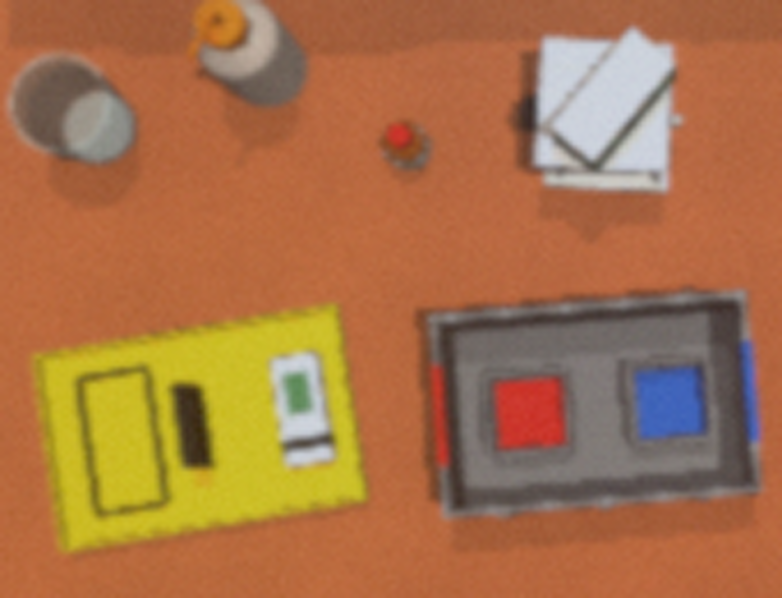

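The crop shows the red- and blue-lid amber jars in the slanted seats: blue (143,83) and red (243,137) in the left, top-view part. They lean mostly away from the robot. The turquoise ones lie separately on the bench. The crate's red pad is at (530,413) and the blue pad at (670,402); the divider is to the left with its empty pocket at (122,440), and the case lies diagonally on the jack at (612,98).

The tool always points down, so each jar must be pulled along its leaning axis and then pivoted upright in the fingers.

```bash
cat > h.py <<'E'
import numpy as np,cv2
from scipy.spatial.transform import Rotation as R
def rot(q): return R.from_quat([q[1],q[2],q[3],q[0]]).as_matrix()
def cam(g,s=None):
    if "xyz" in g: return np.array(g["xyz"]),rot(g["orientation"])
    T=np.array(g["T_tool_cam"]);Rt=rot(s["eef_rot"]);return np.array(s["ee_pos"])+Rt@T[:3,3],Rt@T[:3,:3]
def rays(g,uv,s=None):
    o,Rc=cam(g,s);d=(np.atleast_2d(uv).astype(float)-[g["cx"],g["cy"]])/[g["fx"],g["fy"]]
    u=d.copy()
    for _ in range(20): u=d/(1+g["k1"]*(u**2).sum(1,keepdims=True))
    return o,np.c_[u,np.ones(len(u))]@Rc.T
def plane(g,uv,z,s=None):
    o,d=rays(g,uv,s);return o+d*((z-o[2])/d[:,2])[:,None]
def proj(g,P,s=None):
    o,Rc=cam(g,s);p=(np.atleast_2d(P)-o)@Rc;u=p[:,:2]/p[:,2:];u=u*(1+g["k1"]*(u**2).sum(1,keepdims=True))
    return u*[g["fx"],g["fy"]]+[g["cx"],g["cy"]]
def tri(o1,d1,o2,d2):
    A=np.c_[d1,-d2];t=np.linalg.lstsq(A,o2-o1,rcond=None)[0];a=o1+d1*t[0];b=o2+d2*t[1];return (a+b)/2,np.linalg.norm(a-b)
def mask(g,c):
    h=cv2.cvtColor(g["color"],cv2.COLOR_RGB2HSV);H,S,V=[h[...,i].astype(int) for i in range(3)]
    return (dict(red=((H<5)|(H>172))&(S>185)&(V>90),blue=(H>105)&(H<130)&(S>130)&(V>70),
      yellow=(H>24)&(H<34)&(S>150)&(V>80),green=(H>45)&(H<85)&(S>70)&(V>40))[c]).astype(np.uint8)
def blobs(g,c,amin=25):
    n,l,st,ce=cv2.connectedComponentsWithStats(mask(g,c))
    return [(st[i,4],ce[i],l==i) for i in range(1,n) if st[i,4]>=amin]
E
python3 - <<'E'
from h import *
G={n:np.load(f"pics/{n}0.npy",allow_pickle=True).item() for n in("scene","top")}
for n in G:
    for c in("red","blue","yellow"): print(n,c,[(int(a),np.round(ce,1).tolist()) for a,ce,_ in blobs(G[n],c)])
m=[b for b in blobs(G["top"],"yellow") if b[1][0]<215 and b[0]>500][0][2]
pts=np.argwhere(m)[:,::-1]
r=cv2.boxPoints(cv2.minAreaRect(plane(G["top"],pts,.018)[:,:2].astype(np.float32)));print("div",r.round(4).tolist(),r.mean(0),np.linalg.norm(r[1]-r[0]),np.linalg.norm(r[2]-r[1]))
E
```

```text
scene red [(213, [315.7, 12.1]), (113, [508.0, 14.6]), (136, [193.5, 168.2]), (58, [355.2, 221.5]), (106, [85.2, 224.7]), (111, [100.7, 232.4]), (58, [332.7, 230.4]), (116, [120.9, 242.3])]
scene blue [(145, [207.4, 186.3]), (38, [154.9, 213.5]), (51, [298.4, 219.4])]
scene yellow [(2882, [419.1, 265.0]), (3826, [190.0, 291.4])]
top red [(39, [359.2, 88.8]), (39, [379.3, 88.2]), (58, [396.2, 88.2]), (152, [382.4, 217.4]), (33, [225.1, 225.1]), (167, [244.8, 224.3])]
top blue [(33, [373.5, 151.1]), (94, [355.8, 201.5]), (30, [65.7, 202.0]), (182, [275.2, 222.1])]
top yellow [(1963, [295.7, 93.7]), (45, [330.1, 79.5]), (2337, [170.5, 228.2])]
div [[0.3700000047683716, 0.4050999879837036], [0.4050000011920929, 0.1842000037431717], [0.5464000105857849, 0.20669999718666077], [0.5113999843597412, 0.42750000953674316]] [0.45820892 0.30587542] 0.22362956 0.14314201
```

```bash
python3 - <<'E'
from h import *
from bench import *
G={n:np.load(f"pics/{n}0.npy",allow_pickle=True).item() for n in("scene","top")}
p=plane(G["top"],[[244.8,224.3],[275.2,222.1]],.006)
c=p.mean(0);d=p[0]-p[1];print("crate",p.round(4).tolist(),c.round(4),"sep",np.linalg.norm(d),"yaw",np.degrees(np.arctan2(-d[0],d[1])))
L={}
for n,a,b in(("red",(193.5,168.2),(382.4,217.4)),("blue",(207.4,186.3),(355.8,201.5))):
    o1,d1=rays(G["scene"],a);o2,d2=rays(G["top"],b);q,e=tri(o1,d1[0],o2,d2[0]);L[n]=q;print(n,q.round(4),e)
d=L["red"]-L["blue"];print("seat axis",d,np.linalg.norm(d[:2]),np.degrees(np.arctan2(d[1],d[0])))
# rack plate white corners (zoomed crop 3.6x, offset 315,180)
uv=np.array([[110,37],[275,122],[217,243],[50,150]])/3.6+[315,180]
print("plate",plane(G["top"],uv,.004)[:,:2].round(4).tolist(),plane(G["top"],uv,.004).mean(0))
# case top corners (crop 4.6x, offset 130,135)
uv=np.array([[545,127],[597,167],[676,75],[632,28]])/4.6+[130,135]
q=plane(G["top"],uv,.135)[:,:2];print("case",q.round(4).tolist(),q.mean(0))
uv=np.array([[78,377],[150,367],[168,503],[100,515]])/4.6+[130,135]
q=plane(G["top"],uv,.017)[:,:2];print("pocket",q.mean(0))
uv=np.array([[173,386],[200,384],[211,465],[185,468]])/4.6+[130,135]
q=plane(G["top"],uv,.060)[:,:2];print("fin",q.mean(0))
s=state();print(R.from_matrix(rot(s["eef_rot"])).as_matrix().round(3)); g=get_image("wrist");print(np.array(g["T_tool_cam"]).round(4),g["fx"],g["cx"],g["cy"],g["k1"])
E
```

```text
crate [[0.4662, 0.0645, 0.006], [0.4722, -0.0393, 0.006]] [0.4692 0.0126 0.006 ] sep 0.10398558954065115 yaw 3.279177047221774
red [ 0.4785 -0.386   0.0878] 0.00036370354721911973
blue [ 0.5307 -0.3002  0.0953] 0.000595273172802931
seat axis [-0.05226199 -0.08576972 -0.00753635] 0.10043784649787123 -121.35516713136897
plate [[0.5784, -0.2836], [0.4944, -0.4399], [0.38, -0.3804], [0.4709, -0.2233]] [ 0.48094498 -0.33180777  0.004     ]
case [[0.6536, 0.0401], [0.6257, 0.0051], [0.6882, -0.0493], [0.7211, -0.0198]] [ 0.67218024 -0.0059681 ]
pocket [0.44849163 0.36051774]
fin [0.4571151  0.29856883]
[[ 0.912  0.41  -0.001]
 [ 0.41  -0.912  0.002]
 [-0.    -0.002 -1.   ]]
[[ 5.000e-04 -9.656e-01 -2.602e-01  6.480e-02]
 [ 1.000e+00  7.000e-04 -5.000e-04 -3.000e-04]
 [ 6.000e-04 -2.602e-01  9.656e-01 -1.234e-01]
 [ 0.000e+00  0.000e+00  0.000e+00  1.000e+00]] 300.8964357882481 281.0789306917233 213.44308744401545 -0.060024221955272634
```

Emit:
{"method": "drive_tool", "body": {"moves": [[[1,30.7,-11.3,0,54],[1,30.7,-11.3,0,54],[1,30.7,-11.3,0,54],[1,30.7,-11.3,0,54],[1,30.7,-11.3,0,54],[1,30.7,-11.3,0,54],[1,30.7,-11.3,0,54],[1,30.7,-11.3,0,54],[1,30.7,-11.3,0,54],[1,30.7,-11.3,0,54],[1,30.7,-11.3,0,54],[1,30.7,-11.3,0,54]]]}}

```text
time: 1.15
ee_pos: [0.4886, -0.3425, 0.2502]
eef_rot: [0.001, 0.966, -0.258, -0.0]
ft_force: [-0.7, -0.3, 0.5]
grip_width: 0.0853
grasp_force: 0.0
```

```bash
cat >> h.py <<'E'
def snap(name):
    from bench import state,get_image
    s=state();g=get_image("wrist");cv2.imwrite(f"pics/{name}.png",g["color"][:,:,::-1]);np.save(f"pics/{name}.npy",dict(g=g,s=s),allow_pickle=True);return s,g
E
python3 - <<'E'
from h import *
s,g=snap("w1")
print(np.round(s["joint_positions"],2),np.round(s["ee_pos"],4),rot(s["eef_rot"]).round(3).tolist())
for c in("red","blue"): print(c,[(int(a),np.round(ce,1).tolist()) for a,ce,_ in blobs(g,c,100)])
E
```

```text
[ 0.46  0.65  0.12  1.66 -0.1   0.83 -1.47] [ 0.4886 -0.3425  0.2502] [[0.867, -0.499, -0.001], [-0.499, -0.867, -0.001], [-0.001, 0.001, -1.0]]
red [(269, [48.3, 137.1]), (2038, [325.4, 188.2])]
blue [(1941, [221.0, 189.2]), (113, [80.0, 306.2])]
```

View pics/w1.png

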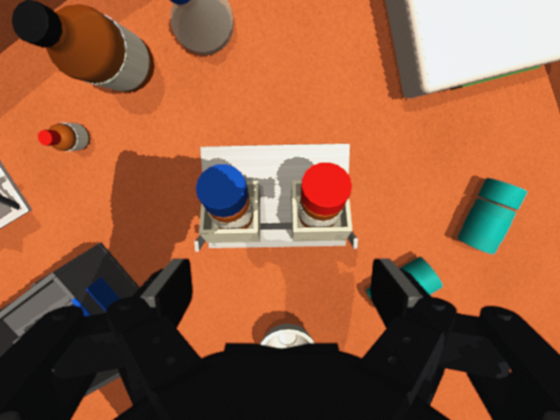

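The wrist view shows the blue lid at (221,189) and the red lid at (325,188), with the rack squared to the tool and the lean towards image top. The socket back edge is at about row 238.

```bash
python3 - <<'E'
from h import *
D=np.load("pics/w1.npy",allow_pickle=True).item();g,s=D["g"],D["s"]
G={n:np.load(f"pics/{n}0.npy",allow_pickle=True).item() for n in("scene","top")}
Rt=rot(s["eef_rot"]);t0=np.array(s["ee_pos"])
# plate corners in tool frame
q=plane(g,[[201,147],[350,145],[356,245],[197,247]],.005,s);print("plate tool",((q-t0)@Rt*1000).round(1).tolist(),"c",((q.mean(0)-t0)@Rt*1000).round(1))
for n,w,a,b in(("red",(325.4,188.2),(193.5,168.2),(382.4,217.4)),("blue",(221,189.2),(207.4,186.3),(355.8,201.5))):
    A=[];B=[]
    for (o,d) in (rays(g,w,s),rays(G["scene"],a),rays(G["top"],b)):
        d=d[0]/np.linalg.norm(d[0]);P=np.eye(3)-np.outer(d,d);A.append(P);B.append(P@o)
    x=np.linalg.lstsq(np.vstack(A),np.hstack(B),rcond=None)[0]
    print(n,x.round(4),"tool mm",((x-t0)@Rt*1000).round(1),"reproj",[proj(k,x,s).round(1)[0].tolist() for k in(g,G["scene"],G["top"])])
    # lid outline extremes in wrist: top & bottom rows along centre column
    m=max((bb for bb in blobs(g,n,100)),key=lambda z:z[0])[2];ys,xs=np.where(m);print(ys.min(),ys.max(),xs.min(),xs.max(), cv2.fitEllipse(cv2.findContours(m.astype(np.uint8),0,1)[0][0]))
# predicted: jar top disc edges for hypothesised bottom centre (X,Z) in tool x / world z
E
```

```text
plate tool [[48.4, -96.1, 245.1], [50.7, 83.3, 245.3], [-77.5, 98.8, 245.4], [-80.3, -110.1, 245.1]] c [-14.7  -6.  245.2]
red [ 0.4783 -0.3863  0.0875] tool mm [ 13.   42.9 162.8] reproj [[325.1, 188.2], [193.4, 168.2], [382.4, 217.5]]
163 214 302 351 ((325.4840393066406, 188.17465209960938), (48.62214660644531, 51.64904022216797), 13.620736122131348)
blue [ 0.5296 -0.3006  0.0946] tool mm [ 14.7 -56.9 155.6] reproj [[220.1, 187.7], [207.7, 186.2], [356.0, 201.8]]
165 215 196 246 ((221.01327514648438, 189.31387329101562), (47.57612991333008, 50.69920349121094), 4.0821638107299805)
```

Emit:
{"method": "drive_tool", "body": {"moves": [[[1,0.5,4.3,4,0],[1,0.5,4.3,8,0],[1,0.5,4.3,11,0],[1,0.5,4.3,14,0],[1,0.5,4.3,16,0],[1,0.5,4.3,17.3,0],[1,0.5,4.3,17.3,0],[1,0.5,4.3,17.3,0],[-1,0.5,4.3,17.3,0],[-1,0.5,4.3,17.3,0],[-1,0.5,4.3,17.3,0],[-1,0.5,4.3,17.3,0],[-1,0.5,4.3,17.3,0],[-1,0.5,4.3,17.3,0],[-1,0.5,4.3,17.3,0],[-1,0.5,4.3,17.3,0]]], "grip_force": 30}}

```text
time: 2.53
ee_pos: [0.4738, -0.3817, 0.0789]
eef_rot: [0.001, 0.966, -0.257, 0.001]
ft_force: [-0.8, -0.5, 7.0]
grip_width: 0.0474
grasp_force: 30.6
```

```bash
python3 - <<'E'
from h import *
s,g=snap("w2")
print(np.round(s["ee_pos"],4),s["grip_width"],s["grasp_force"],s["ft_force"])
E
```

```text
[ 0.4738 -0.3817  0.0789] 0.047427759606993004 30.57924449443817 [-0.78088139 -0.50612494  6.96384796]
```

View pics/w2.png

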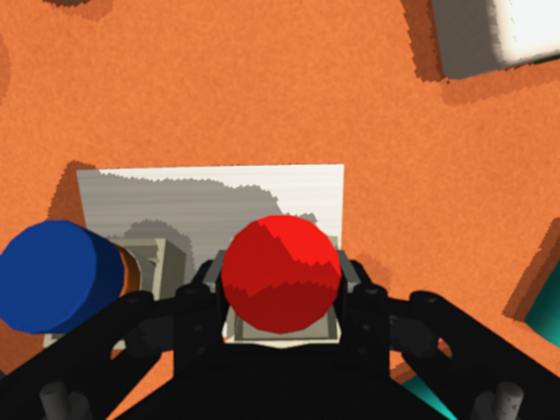

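Gripped at 47.4 mm. The red lid's face is at (281,273), about 118 px wide, so the grip is about 70 mm up the jar. I'll pull out 27 mm along the axis and then swing the grip back so the socket's rear wall rights the jar.

Emit:
{"method": "drive_tool", "body": {"moves": [[[-1,0.3,0,-0.4,0],[-1,0.6,0,-0.8,0],[-1,0.9,0,-1.25,0],[-1,1.2,0,-1.7,0],[-1,1.55,0,-2.2,0],[-1,1.55,0,-2.2,0],[-1,0.9,0,-2.6,0],[-1,0.5,0,-3.1,0],[-1,0.1,0,-3.5,0],[-1,-0.4,0,-3.9,0],[-1,-0.9,0,-4.2,0],[-1,-1.4,0,-4.5,0],[-1,-2.0,0,-4.7,0],[-1,-2.5,0,-4.85,0],[-1,-2.5,0,-4.85,0],[-1,-2.5,0,-4.85,0]]], "grip_force": 24}}

```text
time: 3.92
ee_pos: [0.4518, -0.3686, 0.1266]
eef_rot: [0.0, 0.966, -0.257, 0.001]
ft_force: [3.4, -1.5, 0.8]
grip_width: 0.0471
grasp_force: 28.6
```

```bash
cat > lid.py <<'E'
from h import *
import sys
s,g=snap(sys.argv[1]);c=sys.argv[2]
b=max(blobs(g,c,100),key=lambda z:z[0]);e=cv2.fitEllipse(cv2.findContours(b[2].astype(np.uint8),0,1)[0][0])
print(np.round(s["ee_pos"],4),round(s["grip_width"],4),np.round(s["ft_force"],1),"blob",b[0],np.round(e[0],1),np.round(e[1],1))
f=get=None
from bench import get_image
a=get_image("scene")
x=proj(a,[s["ee_pos"]])[0].astype(int);cr=a["color"][max(x[1]-60,0):x[1]+60,max(x[0]-60,0):x[0]+60,::-1]
w=g["color"][:,100:460,::-1]
k=cv2.resize(cr,(420,420),interpolation=cv2.INTER_CUBIC);cv2.imwrite(f"pics/{sys.argv[1]}c.png",np.hstack([k,w]))
E
python3 lid.py w3 red
```

```text
[ 0.4518 -0.3686  0.1266] 0.0471 [ 3.4 -1.5  0.8] blob 11747 [281.1 274.5] [119.9 123.4]
```

View pics/w3c.png

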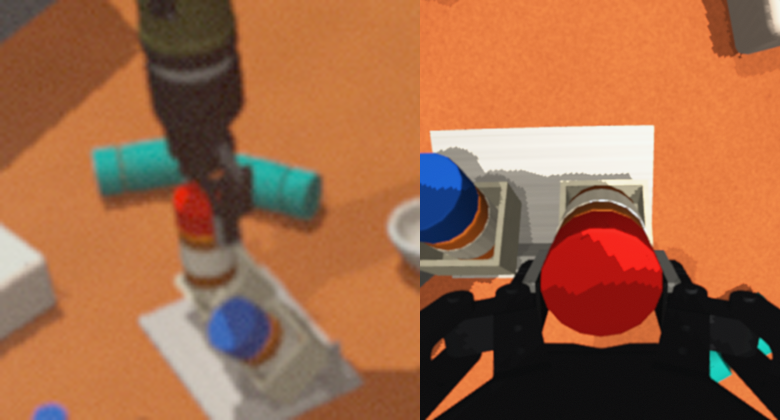

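The jar is out and nearly upright (scene part at (205,230)). In the wrist part its lower front edge is at about row 188, with the lid face at about row 280. I'll measure the small remaining tilt from the picture column.

```bash
python3 - <<'E'
from h import *
D=np.load("pics/w3.npy",allow_pickle=True).item();g,s=D["g"],D["s"]
print([(r,g["color"][r,279:284].mean(0).astype(int).tolist()) for r in range(176,246,2)])
print([(r,g["color"][r,279:284].mean(0).astype(int).tolist()) for r in range(322,350,3)])
Rt=rot(s["eef_rot"]);t=np.array(s["ee_pos"])
for gr in(66,70,74):
  for th in(-10,-5,0,5):
    a=np.radians(th);u=np.array([np.sin(a),0,-np.cos(a)]);v=np.array([np.cos(a),0,np.sin(a)])
    pts=[(0,24),(85,24),(85,-24)]
    print(gr,th,[round(proj(g,t+Rt@((q-gr)*u+w*v)/1000,s)[0][1],1) if 0 else round(proj(g,t+Rt@(((q-gr)*u+w*v)/1000),s)[0][1],1) for q,w in pts])
E
```

```text
[(176, [157, 152, 140]), (178, [156, 150, 139]), (180, [211, 201, 174]), (182, [188, 178, 150]), (184, [164, 152, 126]), (186, [80, 44, 22]), (188, [91, 65, 48]), (190, [137, 128, 111]), (192, [138, 130, 113]), (194, [137, 129, 112]), (196, [137, 129, 112]), (198, [141, 134, 120]), (200, [220, 221, 223]), (202, [102, 72, 57]), (204, [81, 39, 12]), (206, [82, 41, 13]), (208, [107, 51, 16]), (210, [185, 91, 32]), (212, [111, 17, 9]), (214, [110, 11, 9]), (216, [111, 12, 10]), (218, [112, 12, 9]), (220, [113, 12, 9]), (222, [115, 13, 10]), (224, [116, 13, 10]), (226, [121, 14, 11]), (228, [186, 23, 18]), (230, [245, 44, 34]), (232, [246, 42, 32]), (234, [246, 39, 29]), (236, [246, 39, 29]), (238, [246, 38, 28]), (240, [241, 35, 26]), (242, [229, 31, 24]), (244, [217, 28, 21])]
[(322, [141, 16, 12]), (325, [140, 15, 12]), (328, [140, 16, 12]), (331, [139, 15, 12]), (334, [137, 14, 11]), (337, [197, 94, 49]), (340, [209, 107, 55]), (343, [207, 106, 55]), (346, [199, 100, 52]), (349, [28, 18, 16])]
66 -10 [np.float64(182.3), np.float64(260.1), np.float64(352.3)]
66 -5 [np.float64(190.2), np.float64(253.2), np.float64(353.4)]
66 0 [np.float64(198.2), np.float64(246.7), np.float64(353.9)]
66 5 [np.float64(206.3), np.float64(240.7), np.float64(353.9)]
70 -10 [np.float64(180.2), np.float64(254.1), np.float64(344.9)]
70 -5 [np.float64(188.5), np.float64(248.2), np.float64(346.4)]
70 0 [np.float64(196.9), np.float64(242.9), np.float64(347.4)]
70 5 [np.float64(205.4), np.float64(238.0), np.float64(347.9)]
74 -10 [np.float64(178.2), np.float64(248.4), np.float64(337.8)]
74 -5 [np.float64(186.9), np.float64(243.6), np.float64(339.8)]
74 0 [np.float64(195.6), np.float64(239.3), np.float64(341.3)]
74 5 [np.float64(204.5), np.float64(235.4), np.float64(342.4)]
```

```bash
cat > tilt.py <<'E'
from h import *
import sys
from scipy.optimize import least_squares
def fit(name,obs):
    D=np.load(f"pics/{name}.npy",allow_pickle=True).item();g,s=D["g"],D["s"]
    Rt=rot(s["eef_rot"]);t=np.array(s["ee_pos"])
    def f(p):
        gr,th,w0=p;a=np.radians(th);u=np.array([np.sin(a),0,-np.cos(a)]);v=np.array([np.cos(a),0,np.sin(a)])
        return [proj(g,t+Rt@(((q-gr)*u+w*v+[w0,0,0])/1000),s)[0][1]-o for (q,w),o in zip([(0,24),(85,24),(85,-24)],obs)]
    r=least_squares(f,[70,0,0]);gr,th,w0=r.x
    print("grip height %.1f tilt %.1f offset %.1f cost %.2f; bottom centre tool x %.1f"%(gr,th,w0,r.cost,w0-gr*np.sin(np.radians(th))))
if __name__=="__main__": fit(sys.argv[1],[float(x) for x in sys.argv[2:5]])
E
python3 tilt.py w3 186 228 336
```

```text
grip height 69.0 tilt -0.7 offset 6.6 cost 0.00; bottom centre tool x 7.4
```

Emit:
{"method": "drive_tool", "body": {"moves": [[[-1,0,0,-3.5,0],[-1,0,0,-7,0],[-1,-1,-2,-9,-7],[-1,-2,-4,-9,-14],[-1,-3.5,-6.5,-9,-21],[-1,-5,-9.5,-9,-28],[-1,-6.5,-12.5,-9,-35],[-1,-8,-15.5,-9,-42],[-1,-9.5,-18.5,-9,-49],[-1,-11,-21.5,-9,-56],[-1,-12.5,-24.5,-9,-63],[-1,-14,-27.5,-9,-70],[-1,-15.5,-30.3,-9,-77],[-1,-16.5,-32.2,-8.5,-84],[-1,-17,-33.1,-8,-91],[-1,-17,-33.1,-7.5,-98],[-1,-17,-33.1,-7.5,-105],[-1,-17,-33.1,-7.5,-112],[-1,-17,-33.1,-7.5,-119],[-1,-17,-33.1,-7.5,-123.2]]]}}

```text
time: 5.68
ee_pos: [0.4654, 0.002, 0.1998]
eef_rot: [-0.001, 0.684, 0.73, -0.003]
ft_force: [0.5, 0.1, -1.8]
grip_width: 0.0476
grasp_force: 27.3
```

Emit:
{"method": "drive_tool", "body": {"moves": [[[-1,0,0,0,0],[-1,0,0,0,0]]]}}

```text
time: 5.85
ee_pos: [0.4663, 0.0024, 0.2001]
eef_rot: [-0.001, 0.687, 0.727, -0.002]
ft_force: [0.5, 0.2, -1.3]
grip_width: 0.0471
grasp_force: 27.3
```

```bash
python3 - <<'E'
from h import *
s,g=snap("w4")
print(np.round(s["joint_positions"],2),np.round(s["ee_pos"],4),rot(s["eef_rot"]).round(3).tolist(),s["grip_width"])
for c in("red","blue"): print(c,[(int(a),np.round(ce,1).tolist(),plane(g,[ce],.006,s).round(4).tolist()) for a,ce,_ in blobs(g,c,100)])
for r in range(150,240,3): print((r,g["color"][r,279:284].mean(0).astype(int).tolist()),end=" ")
E
```

```text
[ 0.18  0.6  -0.44  2.07  0.47  0.57 -0.54] [0.4663 0.0024 0.2001] [[-0.057, 0.998, -0.004], [0.998, 0.057, -0.002], [-0.001, -0.004, -1.0]] 0.04707224878428093
red [(442, [522.6, 49.3], [[0.6983, 0.1674, 0.006]]), (989, [283.2, 58.6], [[0.4587, 0.1384, 0.006]]), (2352, [283.5, 136.9], [[0.4634, 0.0638, 0.006]]), (11839, [280.9, 273.6], [[0.4696, -0.0897, 0.006]])]
blue []
(150, [234, 37, 30]) (153, [234, 37, 30]) (156, [234, 37, 29]) (159, [235, 36, 28]) (162, [165, 68, 63]) (165, [56, 56, 53]) (168, [113, 109, 104]) (171, [173, 167, 159]) (174, [213, 207, 198]) (177, [213, 207, 199]) (180, [163, 144, 127]) (183, [95, 49, 20]) (186, [163, 153, 133]) (189, [163, 154, 136]) (192, [164, 154, 135]) (195, [164, 155, 136]) (198, [210, 191, 162]) (201, [95, 48, 15]) (204, [98, 52, 19]) (207, [157, 79, 27]) (210, [186, 77, 29]) (213, [134, 17, 14]) (216, [135, 18, 14]) (219, [136, 18, 14]) (222, [137, 18, 14]) (225, [136, 18, 14]) (228, [142, 18, 14]) (231, [191, 28, 22]) (234, [189, 24, 20]) (237, [188, 24, 19])
```

View pics/w4.png

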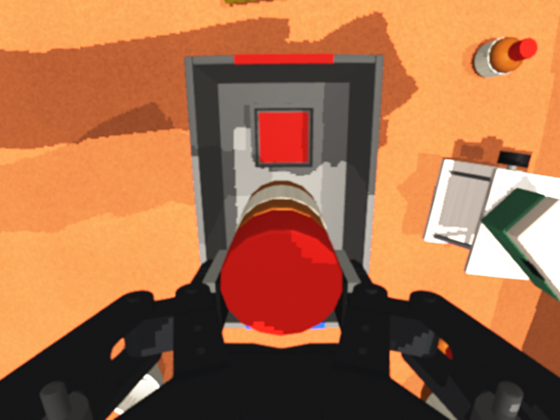

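The wrist view shows the red pad at (283,137), framed by its ribs, with the held jar's base front edge at about row 181 and the lid at (281,274).

```bash
python3 - <<'E'
from h import *
D=np.load("pics/w4.npy",allow_pickle=True).item();g=D["g"]
print([(r,g["color"][r,279:284].mean(0).astype(int).tolist()) for r in (179,180,181,182,183,227,228,229,230,231,331,333,335,336,337,339)])
m=[b for b in blobs(g,"red",100) if b[0]==2352][0][2];ys,xs=np.where(m);print(ys.min(),ys.max(),xs.min(),xs.max())
# label columns
for r in (188,192,196):
    c=g["color"][r].astype(int);print(r,c[225:340:3].tolist()[:0])
lab=((abs(D["g"]["color"].astype(int)-[163,154,135]).sum(2)<30)[186:197]);print([ (np.where(l)[0].min(),np.where(l)[0].max()) for l in lab])
E
python3 tilt.py w4 181 229.5 336
```

```text
[(179, [202, 194, 183]), (180, [163, 144, 127]), (181, [113, 78, 54]), (182, [93, 47, 17]), (183, [95, 49, 20]), (227, [137, 18, 14]), (228, [142, 18, 14]), (229, [153, 19, 16]), (230, [173, 24, 19]), (231, [191, 28, 22]), (331, [245, 35, 26]), (333, [248, 38, 28]), (335, [252, 112, 62]), (336, [252, 156, 84]), (337, [252, 170, 92]), (339, [252, 170, 92])]
113 161 259 307
188 []
192 []
196 []
[(np.int64(194), np.int64(344)), (np.int64(194), np.int64(344)), (np.int64(194), np.int64(520)), (np.int64(194), np.int64(524)), (np.int64(194), np.int64(528)), (np.int64(195), np.int64(532)), (np.int64(199), np.int64(510)), (np.int64(251), np.int64(538)), (np.int64(257), np.int64(508)), (np.int64(195), np.int64(485)), (np.int64(200), np.int64(505))]
grip height 67.8 tilt -3.1 offset 8.4 cost 0.00; bottom centre tool x 12.0
```

Emit:
{"method": "drive_tool", "body": {"moves": [[[-1,3,0.1,0,0],[-1,5,0.1,1,0],[-1,5,0.1,3,0],[-1,5,0.1,5,0],[-1,5,0.1,7,0],[-1,5,0.1,8,0],[-1,5,0.1,8.4,0],[-1,5,0.1,8.7,0],[-1,5,0.1,9.0,0],[-1,5,0.1,9.3,0],[-1,5,0.1,9.6,0],[-1,5,0.1,9.9,0],[-1,5,0.1,10.2,0],[-1,5,0.1,10.2,0]]]}}

```text
time: 7.07
ee_pos: [0.4664, 0.0532, 0.0987]
eef_rot: [0.0, 0.686, 0.728, 0.0]
ft_force: [0.0, 0.3, 0.0]
grip_width: 0.0472
grasp_force: 27.6
```

```bash
python3 - <<'E'
from h import *
s,g=snap("w5")
print(np.round(s["ee_pos"],4),s["grip_width"],s["ft_force"])
for c in("red",): print(c,[(int(a),np.round(ce,1).tolist()) for a,ce,_ in blobs(g,c,50)])
print([(r,g["color"][r,279:284].mean(0).astype(int).tolist()) for r in range(120,240,4)])
E
```

```text
[0.4664 0.0532 0.0987] 0.047187695223356654 [0.01625609 0.28687744 0.03011903]
red [(2810, [277.3, 130.0]), (217, [252.8, 186.7]), (143, [306.0, 185.1]), (11783, [280.9, 273.4])]
[(120, [196, 91, 51]), (124, [251, 49, 40]), (128, [250, 49, 40]), (132, [250, 49, 40]), (136, [250, 48, 39]), (140, [191, 131, 125]), (144, [150, 145, 141]), (148, [148, 144, 139]), (152, [148, 145, 138]), (156, [148, 144, 139]), (160, [148, 143, 138]), (164, [129, 126, 122]), (168, [90, 87, 83]), (172, [72, 69, 67]), (176, [148, 144, 138]), (180, [113, 73, 54]), (184, [146, 109, 87]), (188, [198, 188, 167]), (192, [198, 188, 167]), (196, [220, 208, 186]), (200, [126, 71, 35]), (204, [123, 65, 25]), (208, [246, 146, 52]), (212, [162, 20, 18]), (216, [165, 24, 19]), (220, [168, 24, 19]), (224, [169, 24, 19]), (228, [178, 25, 20]), (232, [229, 37, 30]), (236, [223, 31, 25])]
```

```bash
python3 - <<'E'
from h import *
D=np.load("pics/w5.npy",allow_pickle=True).item();g,s=D["g"],D["s"]
print("rim mark",plane(g,[[277.3,130]],.094,s)); D4=np.load("pics/w4.npy",allow_pickle=True).item()
print("rim mark w4",plane(D4["g"],[[283.2,58.6]],.094,D4["s"]))
ey=np.array([-.057,.998,0])
c=np.array([.4637,.0638,0])
for n,o,z in(("rib in top",27,36),("rib out top",31,36),("floor in",27,6),("floor in back",-27,6)): print(n,proj(g,c+ey*o/1000+[0,0,z/1000],s)[0].round(1))
for z in(26,31,36,40): print("row181 at z",z,((plane(g,[[281,181]],z/1000,s)[0]-c)@ey*1000).round(1))
print([(r,g["color"][r,279:284].mean(0).astype(int).tolist()) for r in range(160,188,1)])
for r in(176,182,186,190): print(r,[(c,g["color"][r,c].tolist()) for c in list(range(236,264,2))+list(range(296,324,2))])
E
```

```text
rim mark [[0.45994773 0.11978222 0.094     ]]
rim mark w4 [[0.45965679 0.11889174 0.094     ]]
rib in top [279.3 179.1]
rib out top [279.3 172.7]
floor in [279.5 172.9]
floor in back [279.4 243.5]
row181 at z 26 24.3
row181 at z 31 25.0
row181 at z 36 25.8
row181 at z 40 26.4
[(160, [148, 143, 138]), (161, [148, 143, 139]), (162, [148, 143, 139]), (163, [142, 138, 134]), (164, [129, 126, 122]), (165, [123, 120, 116]), (166, [120, 117, 112]), (167, [109, 106, 102]), (168, [90, 87, 83]), (169, [75, 73, 70]), (170, [71, 68, 65]), (171, [70, 67, 65]), (172, [72, 69, 67]), (173, [97, 93, 90]), (174, [134, 131, 125]), (175, [147, 144, 138]), (176, [148, 144, 138]), (177, [138, 135, 128]), (178, [119, 117, 112]), (179, [110, 98, 90]), (180, [113, 73, 54]), (181, [117, 53, 21]), (182, [117, 47, 11]), (183, [120, 55, 26]), (184, [146, 109, 87]), (185, [185, 171, 150]), (186, [199, 190, 169]), (187, [199, 190, 169])]
176 [(236, [114, 112, 106]), (238, [148, 145, 137]), (240, [164, 160, 151]), (242, [184, 179, 169]), (244, [187, 182, 171]), (246, [186, 181, 172]), (248, [186, 181, 173]), (250, 
[... 1657 characters left out ...]
 83]), (318, [59, 58, 55]), (320, [63, 61, 58]), (322, [121, 116, 111])]
190 [(236, [79, 78, 75]), (238, [61, 59, 57]), (240, [60, 59, 56]), (242, [86, 85, 82]), (244, [152, 91, 87]), (246, [222, 39, 34]), (248, [227, 33, 27]), (250, [226, 33, 27]), (252, [226, 32, 26]), (254, [206, 37, 22]), (256, [148, 47, 20]), (258, [126, 77, 50]), (260, [167, 144, 121]), (262, [188, 178, 156]), (296, [190, 180, 160]), (298, [192, 184, 162]), (300, [188, 175, 152]), (302, [166, 140, 114]), (304, [133, 80, 50]), (306, [158, 48, 19]), (308, [216, 36, 24]), (310, [228, 32, 26]), (312, [223, 42, 37]), (314, [147, 91, 88]), (316, [87, 86, 83]), (318, [60, 59, 56]), (320, [66, 65, 62]), (322, [125, 121, 118])]
```

Emit:
{"method": "drive_tool", "body": {"moves": [[[-1,-0.12,-0.13,0,0],[-1,-0.12,-0.13,0.4,0],[-1,-0.12,-0.13,0.8,0],[-1,-0.12,-0.13,1.2,0],[-1,-0.12,-0.13,1.6,0],[-1,-0.12,-0.13,1.9,0],[-1,-0.12,-0.13,2.1,0],[-1,-0.12,-0.13,2.3,0],[-1,-0.12,-0.13,2.3,0]]]}}

```text
time: 7.87
ee_pos: [0.4648, 0.0521, 0.0754]
eef_rot: [-0.0, 0.686, 0.728, -0.0]
ft_force: [0.8, -0.4, -2.2]
grip_width: 0.0474
grasp_force: 27.4
```

Emit:
{"method": "drive_tool", "body": {"moves": [[[-1,0,0,0.1,0],[-1,0,0,0.2,0],[-1,0,0,0.3,0],[-1,0,0,0.35,0]]]}}

```text
time: 8.2
ee_pos: [0.465, 0.0521, 0.0723]
eef_rot: [0.0, 0.686, 0.728, 0.0]
ft_force: [0.3, 0.3, -2.0]
grip_width: 0.0472
grasp_force: 27.4
```

Emit:
{"method": "drive_tool", "body": {"moves": [[[-1,0,0,0.1,0],[-1,0,0,0.2,0],[-1,0,0,0.3,0],[-1,0,0,0.4,0],[-1,0,0,0.4,0]]]}}

```text
time: 8.62
ee_pos: [0.4654, 0.0533, 0.0701]
eef_rot: [0.001, 0.685, 0.728, 0.002]
ft_force: [-2.9, 1.6, 20.5]
grip_width: 0.0476
grasp_force: 27.9
```

Emit:
{"method": "drive_tool", "body": {"moves": [[[-1,0,0,-0.2,0],[-1,0,0,-0.2,0],[0.5,0,0,-0.2,0],[0.5,0,0,-0.2,0],[0.5,0,0,-0.2,0],[0.5,0,0,-0.2,0],[0.5,0,0,-0.2,0],[0.5,0,0,-1,0],[0.5,0,0,-3,0],[0.5,0,0,-6,0],[0.5,0,0,-10,0],[0.5,0,0,-14,0],[0.5,-4,0,-16,0],[0.5,-6,0,-16,0],[0.5,-6,0,-16,0]]]}}

```text
time: 9.87
ee_pos: [0.4688, -0.0139, 0.2299]
eef_rot: [0.002, 0.689, 0.725, -0.001]
ft_force: [-0.8, 0.4, -0.6]
grip_width: 0.064
grasp_force: 0.0
```

```bash
python3 - <<'E'
from h import *
s,g=snap("w6")
print(np.round(s["joint_positions"],2),np.round(s["ee_pos"],4),rot(s["eef_rot"]).round(3).tolist(),s["grip_width"])
for c in("red","blue"): print(c,[(int(a),np.round(ce,1).tolist(),plane(g,[ce],.091,s).round(4).tolist()) for a,ce,_ in blobs(g,c,100)])
b=max(blobs(g,"red",100),key=lambda z:z[0])[2].astype(np.uint8)
print(cv2.fitEllipse(cv2.findContours(b,0,1)[0][0]))
E
```

```text
[ 0.25  0.56 -0.5   2.04  0.44  0.65 -0.49] [ 0.4688 -0.0139  0.2299] [[-0.051, 0.999, 0.002], [0.999, 0.051, -0.004], [-0.005, 0.002, -1.0]] 0.06404227067288581
red [(362, [497.8, 36.5], [[0.6381, 0.14, 0.091]]), (766, [278.9, 44.7], [[0.4594, 0.1196, 0.091]]), (2710, [279.8, 115.9], [[0.4629, 0.0648, 0.091]])]
blue [(690, [285.7, 216.0], [[0.4727, -0.0215, 0.091]]), (454, [283.5, 290.3], [[0.4747, -0.0968, 0.091]])]
((279.7848815917969, 116.19950103759766), (55.99092483520508, 61.01128005981445), 176.71087646484375)
```

Emit:
{"method": "drive_tool", "body": {"moves": [[[1,-2.5,0.4,0,7],[1,-5,0.8,0,14],[1,-7.5,1.2,0,21],[1,-10,1.6,0,28],[1,-12.5,2,0,35],[1,-15,2.3,0,42],[1,-17.5,2.6,0,49],[1,-20,2.9,0,56],[1,-22.5,3.2,0,63],[1,-25,3.5,0,70],[1,-27,3.7,0,77],[1,-28.6,3.9,0,84],[1,-28.6,3.9,0,91],[1,-28.6,3.9,0,98],[1,-28.6,3.9,0,105],[1,-28.6,3.9,0,112],[1,-28.6,3.9,0,119],[1,-28.6,3.9,0,123.2],[1,-28.6,3.9,0,123.2],[1,-28.6,3.9,0,123.2]]]}}

```text
time: 11.58
ee_pos: [0.5248, -0.2895, 0.228]
eef_rot: [-0.0, 0.967, -0.255, -0.001]
ft_force: [-0.4, -0.5, -0.6]
grip_width: 0.0851
grasp_force: 0.0
```

```bash
python3 - <<'E'
from h import *
s,g=snap("w7")
Rt=rot(s["eef_rot"]);t=np.array(s["ee_pos"]);print(np.round(s["joint_positions"],2),t.round(4),Rt.round(3).tolist())
print("goal tool cm",((np.array([.5239,-.2971,.0775])-t)@Rt*100).round(2))
for c in("red","blue"): print(c,[(int(a),np.round(ce,1).tolist(),((plane(g,[ce],.0955,s)-t)@Rt*1000).round(1).tolist()) for a,ce,_ in blobs(g,c,100)])
D=np.load("pics/w1.npy",allow_pickle=True).item();t1=np.array(D["s"]["ee_pos"])
for uv in((325.4,188.2),(221,189.2)): print((plane(D["g"],[uv],.0955,D["s"])-t1)@rot(D["s"]["eef_rot"])*1000, plane(D["g"],[uv],.0955,D["s"]))
b=max(blobs(g,"blue",100),key=lambda z:z[0]);print(plane(g,[b[1]],.0955,s))
E
```

```text
[ 0.37  0.68  0.1   1.68 -0.09  0.79 -1.58] [ 0.5248 -0.2895  0.228 ] [[0.87, -0.493, -0.001], [-0.493, -0.87, 0.001], [-0.001, -0.001, -1.0]]
goal tool cm [ 0.31  0.71 15.04]
red [(305, [93.4, 140.0], [[60.3, -158.9, 132.5]])]
blue [(2305, [288.8, 199.6], [[8.4, 7.2, 132.4]])]
[[ 14.40027353  42.05258529 154.76792118]] [[ 0.47995638 -0.3862113   0.0955    ]]
[[ 13.43916257 -55.95206615 154.64278803]] [[ 0.5279834  -0.30077561  0.0955    ]]
[[ 0.52843905 -0.29977979  0.0955    ]]
```

Emit:
{"method": "drive_tool", "body": {"moves": [[[1,0.3,0.7,4,0],[1,0.3,0.7,8,0],[1,0.3,0.7,11,0],[1,0.3,0.7,13.5,0],[1,0.3,0.7,15.2,0],[1,0.3,0.7,15.2,0],[1,0.3,0.7,15.2,0],[-1,0.3,0.7,15.2,0],[-1,0.3,0.7,15.2,0],[-1,0.3,0.7,15.2,0],[-1,0.3,0.7,15.2,0],[-1,0.3,0.7,15.2,0],[-1,0.3,0.7,15.2,0],[-1,0.3,0.7,15.2,0]]], "grip_force": 30}}

```text
time: 12.8
ee_pos: [0.5247, -0.299, 0.0778]
eef_rot: [0.0, 0.967, -0.257, 0.001]
ft_force: [-0.3, 0.6, 6.3]
grip_width: 0.0473
grasp_force: 30.7
```

Emit:
{"method": "drive_tool", "body": {"moves": [[[-1,0.3,0,-0.4,0],[-1,0.6,0,-0.8,0],[-1,0.9,0,-1.25,0],[-1,1.2,0,-1.7,0],[-1,1.55,0,-2.2,0],[-1,1.55,0,-2.2,0],[-1,0.9,0,-2.6,0],[-1,0.5,0,-3.1,0],[-1,0.1,0,-3.5,0],[-1,-0.4,0,-3.9,0],[-1,-0.9,0,-4.2,0],[-1,-1.4,0,-4.5,0],[-1,-2.0,0,-4.7,0],[-1,-2.3,0,-4.85,0],[-1,-2.3,0,-4.85,0],[-1,-2.3,0,-4.85,0]]], "grip_force": 24}}

```text
time: 14.13
ee_pos: [0.5044, -0.2874, 0.1257]
eef_rot: [0.0, 0.966, -0.257, 0.001]
ft_force: [4.2, -2.6, 0.2]
grip_width: 0.0469
grasp_force: 30.3
```

```bash
cat > col.py <<'E'
from h import *
import sys
s,g=snap(sys.argv[1]);Rt=rot(s["eef_rot"]);print(np.round(s["ee_pos"],4),Rt.round(3).tolist(),np.round(s["ft_force"],1))
c=g["color"][:,279:284].mean(1).astype(int)
for r in list(range(168,250,2))+list(range(326,350,2)): print(r,c[r].tolist(),end="; ")
print()
for k in("red","blue"): print(k,[(int(a),np.round(ce,1).tolist(),plane(g,[ce],.006,s).round(4).tolist()) for a,ce,_ in blobs(g,k,80)])
E
python3 col.py w8
```

```text
[ 0.5044 -0.2874  0.1257] [[0.868, -0.497, 0.002], [-0.497, -0.868, -0.001], [0.002, -0.0, -1.0]] [ 4.2 -2.6  0.2]
168 [247, 246, 239]; 170 [247, 245, 238]; 172 [247, 246, 239]; 174 [247, 244, 238]; 176 [247, 244, 237]; 178 [247, 246, 239]; 180 [246, 245, 239]; 182 [212, 206, 192]; 184 [156, 150, 138]; 186 [158, 152, 141]; 188 [162, 155, 145]; 190 [215, 205, 179]; 192 [200, 190, 161]; 194 [173, 164, 138]; 196 [98, 78, 58]; 198 [70, 34, 15]; 200 [118, 107, 91]; 202 [129, 122, 106]; 204 [129, 121, 105]; 206 [129, 121, 105]; 208 [130, 123, 107]; 210 [186, 179, 169]; 212 [117, 92, 76]; 214 [77, 37, 12]; 216 [79, 39, 14]; 218 [102, 49, 15]; 220 [166, 87, 51]; 222 [27, 35, 77]; 224 [9, 34, 77]; 226 [11, 35, 78]; 228 [10, 35, 78]; 230 [11, 36, 80]; 232 [11, 36, 80]; 234 [12, 36, 80]; 236 [13, 43, 97]; 238 [30, 88, 186]; 240 [35, 103, 207]; 242 [26, 82, 176]; 244 [22, 72, 158]; 246 [20, 65, 145]; 248 [20, 63, 140]; 326 [14, 47, 106]; 328 [15, 47, 106]; 330 [14, 47, 106]; 332 [14, 47, 106]; 334 [15, 47, 106]; 336 [14, 47, 106]; 338 [14, 47, 106]; 340 [14, 47, 106]; 342 [11, 46, 106]; 344 [91, 61, 96]; 346 [195, 99, 60]; 348 [86, 43, 26]; 
red [(183, [4.0, 119.8], [[0.686, -0.1294, 0.006]])]
blue [(11292, [281.1, 283.5], [[0.4474, -0.2554, 0.006]])]
```

```bash
python3 tilt.py w8 195.5 237 344
```

```text
grip height 69.7 tilt 1.0 offset 2.1 cost 0.00; bottom centre tool x 0.9
```

Emit:
{"method": "drive_tool", "body": {"moves": [[[-1,0,0,-3.5,0],[-1,0,0,-7,0],[-1,-1,-1,-8,-7],[-1,-2,-2,-8,-14],[-1,-3,-3,-8,-21],[-1,-4,-4.5,-8,-28],[-1,-5,-6,-8,-35],[-1,-6,-7.5,-8,-42],[-1,-7,-9,-8,-49],[-1,-8,-10.5,-8,-56],[-1,-9,-12,-8,-63],[-1,-10,-13,-8,-70],[-1,-11,-14,-8,-77],[-1,-12,-14.7,-8,-84],[-1,-12,-14.7,-7.5,-91],[-1,-12,-14.7,-7.5,-98],[-1,-12,-14.7,-7.5,-105],[-1,-12,-14.7,-7.5,-112],[-1,-12,-14.7,-7.5,-119],[-1,-12,-14.7,-7.5,-123.2]]]}}

```text
time: 15.85
ee_pos: [0.4693, -0.1007, 0.1988]
eef_rot: [-0.002, 0.683, 0.73, -0.003]
ft_force: [1.5, 0.1, -2.4]
grip_width: 0.0469
grasp_force: 30.2
```

Emit:
{"method": "drive_tool", "body": {"moves": [[[-1,0,0,0,0],[-1,0,0,0,0],[-1,0,0,0,0]]]}}

```text
time: 16.1
ee_pos: [0.4712, -0.1002, 0.1993]
eef_rot: [-0.001, 0.686, 0.727, -0.001]
ft_force: [-0.0, 0.4, -1.8]
grip_width: 0.0475
grasp_force: 30.2
```

```bash
python3 col.py w9; python3 - <<'E'
from h import *
D=np.load("pics/w6.npy",allow_pickle=True).item();print(plane(D["g"],[[285.7,216]],.006,D["s"]))
E
```

```text
[ 0.4712 -0.1002  0.1993] [[-0.058, 0.998, -0.003], [0.998, 0.058, -0.001], [-0.001, -0.003, -1.0]] [-0.   0.4 -1.8]
168 [75, 72, 69]; 170 [120, 115, 110]; 172 [116, 112, 107]; 174 [118, 113, 109]; 176 [117, 113, 109]; 178 [116, 113, 110]; 180 [116, 113, 108]; 182 [109, 107, 102]; 184 [86, 85, 80]; 186 [86, 84, 79]; 188 [85, 82, 80]; 190 [84, 55, 40]; 192 [83, 39, 10]; 194 [113, 89, 70]; 196 [158, 150, 132]; 198 [158, 149, 131]; 200 [157, 149, 130]; 202 [158, 149, 130]; 204 [157, 148, 130]; 206 [184, 174, 153]; 208 [191, 168, 138]; 210 [94, 49, 21]; 212 [95, 49, 18]; 214 [96, 49, 18]; 216 [116, 58, 20]; 218 [216, 119, 51]; 220 [113, 74, 93]; 222 [11, 44, 99]; 224 [16, 46, 98]; 226 [16, 45, 98]; 228 [15, 45, 99]; 230 [16, 46, 100]; 232 [16, 46, 100]; 234 [16, 46, 100]; 236 [16, 46, 100]; 238 [17, 48, 105]; 240 [23, 64, 134]; 242 [25, 70, 148]; 244 [23, 66, 143]; 246 [21, 65, 143]; 248 [21, 65, 143]; 326 [21, 65, 140]; 328 [21, 66, 144]; 330 [33, 104, 214]; 332 [36, 111, 220]; 334 [38, 118, 231]; 336 [40, 127, 240]; 338 [40, 127, 240]; 340 [37, 125, 239]; 342 [84, 148, 243]; 344 [232, 230, 229]; 346 [243, 237, 205]; 348 [112, 105, 87]; 
red [(1440, [284.5, 12.2], [[0.4625, 0.0772, 0.006]]), (147, [304.9, 42.9], [[0.4837, 0.0512, 0.006]]), (126, [263.7, 43.7], [[0.4442, 0.0482, 0.006]]), (288, [473.7, 272.4], [[0.7026, -0.1785, 0.006]])]
blue [(2421, [285.1, 138.4], [[0.4702, -0.0401, 0.006]]), (11398, [281.0, 282.4], [[0.4755, -0.203, 0.006]])]
[[ 0.47539488 -0.04549364  0.006     ]]
```

```bash
python3 tilt.py w9 190 239 342.5
```

```text
grip height 70.1 tilt -2.0 offset 3.2 cost 0.00; bottom centre tool x 5.7
```

Emit:
{"method": "drive_tool", "body": {"moves": [[[-1,3,0.15,0,0],[-1,5.4,0.15,1,0],[-1,5.4,0.15,3,0],[-1,5.4,0.15,5,0],[-1,5.4,0.15,7,0],[-1,5.4,0.15,8,0],[-1,5.4,0.15,8.4,0],[-1,5.4,0.15,8.7,0],[-1,5.4,0.15,9.0,0],[-1,5.4,0.15,9.3,0],[-1,5.4,0.15,9.6,0],[-1,5.4,0.15,9.9,0],[-1,5.4,0.15,9.9,0]]]}}

```text
time: 17.23
ee_pos: [0.4708, -0.046, 0.1006]
eef_rot: [0.0, 0.686, 0.728, -0.0]
ft_force: [-0.5, -0.7, -1.9]
grip_width: 0.0475
grasp_force: 30.2
```

```bash
python3 - <<'E'
from h import *
s,g=snap("w10");print(np.round(s["ee_pos"],4),s["ft_force"])
c=g["color"]
print([(r,c[r,279:284].mean(0).astype(int).tolist()) for r in range(164,204,1)])
m=mask(g,"blue")
for r in range(180,206,3):
    x=np.where(m[r])[0];a=np.where(((c[r,:,0].astype(int)-c[r,:,2])>25))[0];a=a[(a>240)&(a<320)];print(r,x.min() if len(x) else None,x.max() if len(x) else None,a.min() if len(a) else None,a.max() if len(a) else None)
E
```

```text
[ 0.4708 -0.046   0.1006] [-0.47754028 -0.65655561 -1.92504891]
[(164, [155, 151, 146]), (165, [155, 151, 146]), (166, [155, 151, 145]), (167, [155, 151, 145]), (168, [155, 151, 145]), (169, [155, 151, 145]), (170, [155, 152, 145]), (171, [154, 150, 144]), (172, [145, 142, 135]), (173, [122, 119, 114]), (174, [97, 95, 90]), (175, [81, 78, 75]), (176, [76, 73, 70]), (177, [76, 72, 70]), (178, [75, 72, 69]), (179, [77, 74, 71]), (180, [103, 100, 95]), (181, [141, 138, 131]), (182, [155, 151, 144]), (183, [155, 151, 143]), (184, [155, 150, 142]), (185, [155, 149, 142]), (186, [138, 139, 152]), (187, [87, 113, 173]), (188, [41, 93, 186]), (189, [54, 83, 168]), (190, [91, 67, 102]), (191, [109, 57, 36]), (192, [110, 54, 18]), (193, [116, 66, 36]), (194, [149, 120, 96]), (195, [190, 177, 155]), (196, [203, 194, 172]), (197, [203, 193, 172]), (198, [202, 192, 171]), (199, [202, 192, 171]), (200, [201, 192, 170]), (201, [202, 192, 170]), (202, [202, 192, 170]), (203, [202, 191, 170])]
180 None None None None
183 None None None None
186 None None None None
189 248 315 None None
192 249 315 270 291
195 249 315 263 299
198 249 315 259 303
201 249 315 255 306
204 249 315 252 309
```

Emit:
{"method": "drive_tool", "body": {"moves": [[[-1,0,0.1,0,0],[-1,0,0.1,0.4,0],[-1,0,0.1,0.8,0],[-1,0,0.1,1.2,0],[-1,0,0.1,1.6,0],[-1,0,0.1,1.9,0],[-1,0,0.1,2.1,0],[-1,0,0.1,2.3,0],[-1,0,0.1,2.5,0],[-1,0,0.1,2.6,0]]]}}

```text
time: 18.12
ee_pos: [0.4718, -0.0459, 0.0745]
eef_rot: [-0.0, 0.686, 0.728, -0.0]
ft_force: [0.6, 0.0, -1.8]
grip_width: 0.0471
grasp_force: 30.2
```

Emit:
{"method": "drive_tool", "body": {"moves": [[[-1,0,0,0.1,0],[-1,0,0,0.2,0],[-1,0,0,0.3,0],[-1,0,0,0.3,0]]]}}

```text
time: 18.45
ee_pos: [0.4719, -0.0458, 0.0721]
eef_rot: [0.0, 0.686, 0.728, 0.0]
ft_force: [-0.2, 0.2, 2.1]
grip_width: 0.0474
grasp_force: 30.7
```

Emit:
{"method": "drive_tool", "body": {"moves": [[[-1,0,0,0,0],[0.5,0,0,0,0],[0.5,0,0,0,0],[0.5,0,0,0,0],[0.5,0,0,0,0],[0.5,0,0,0,0],[0.5,0,0,-1,0],[0.5,0,0,-3,0],[0.5,0,0,-6,0],[0.5,0,0,-10,0],[0.5,0,0,-14,0],[0.5,-2,0,-18,0],[0.5,-3,0,-20,0],[0.5,-3,0,-20,0],[0.5,-3,0,-20,0]]]}}

```text
time: 19.7
ee_pos: [0.474, -0.0767, 0.2727]
eef_rot: [0.001, 0.687, 0.727, 0.001]
ft_force: [-0.1, 0.3, -0.3]
grip_width: 0.0638
grasp_force: 0.0
```

```bash
python3 - <<'E'
from h import *
s,g=snap("w11")
print(np.round(s["joint_positions"],2),np.round(s["ee_pos"],4),rot(s["eef_rot"]).round(3).tolist(),s["grip_width"])
for c in("red","blue"): print(c,[(int(a),np.round(ce,1).tolist(),plane(g,[ce],.091,s).round(4).tolist()) for a,ce,_ in blobs(g,c,100)])
from bench import get_image
T=get_image("top");np.save("pics/top1.npy",T,allow_pickle=True)
for c in("red","blue"): print(c,[(int(a),np.round(ce,1).tolist(),plane(T,[ce],.091).round(4).tolist()) for a,ce,_ in blobs(T,c,30)])
# crate rim corners in wrist: rough dark/light edges: print a row/col profile
c=g["color"]
E
```

```text
[ 0.45  0.52 -0.6   1.95  0.4   0.79 -0.31] [ 0.474  -0.0767  0.2727] [[-0.057, 0.998, 0.003], [0.998, 0.057, -0.001], [-0.001, 0.003, -1.0]] 0.06375798830578323
red [(2190, [278.6, 49.2], [[0.463, 0.0646, 0.091]]), (235, [280.6, 84.2], [[0.4666, 0.0338, 0.091]]), (168, [431.3, 263.1], [[0.6458, -0.1411, 0.091]])]
blue [(1842, [280.0, 158.5], [[0.4701, -0.0363, 0.091]]), (401, [280.1, 216.2], [[0.4736, -0.0963, 0.091]])]
red [(44, [359.4, 88.4], [[0.9055, -0.3242, 0.091]]), (34, [379.1, 88.1], [[0.9063, -0.3896, 0.091]]), (53, [396.1, 88.0], [[0.9062, -0.4461, 0.091]]), (33, [225.0, 224.9], [[0.4619, 0.1202, 0.091]]), (161, [242.7, 223.7], [[0.4651, 0.0636, 0.091]])]
blue [(34, [373.4, 151.0], [[0.6953, -0.3632, 0.091]]), (30, [270.2, 224.8], [[0.4602, -0.0242, 0.091]])]
```

Emit:
{"method": "drive_tool", "body": {"moves": [[[0.5,3,0,0,-7],[0.5,6,0,0,-14],[0.5,9.5,0.1,0,-21],[0.5,13,0.1,0,-28],[0.5,16.5,0.2,0,-35],[0.5,20,0.2,0,-42],[0.5,23.5,0.3,0,-49],[0.5,27,0.3,0,-56],[0.5,30.5,0.4,1,-63],[0.5,33.5,0.4,2.5,-70],[0.5,36,0.5,4,-77],[0.5,37.9,0.5,5.5,-84],[0.5,37.9,0.5,7,-91],[0.5,37.9,0.5,7,-95.7],[0.5,37.9,0.5,7,-95.7],[0.5,37.9,0.5,7,-95.7],[0.5,37.9,0.5,7,-95.7],[0.5,37.9,0.5,7,-95.7]]]}}

```text
time: 21.3
ee_pos: [0.4559, 0.3029, 0.2019]
eef_rot: [0.0, -0.079, 0.997, -0.0]
ft_force: [-0.5, 0.0, 0.8]
grip_width: 0.0643
grasp_force: 0.0
```

```bash
python3 - <<'E'
from h import *
s,g=snap("w12")
Rt=rot(s["eef_rot"]);t=np.array(s["ee_pos"]);print(np.round(s["joint_positions"],2),t.round(4),Rt.round(3).tolist())
m=mask(g,"yellow");print("yellow",m.sum())
pts=np.argwhere(m)[:,::-1]
print("bbox",pts.min(0),pts.max(0))
# fin: dark blob near
dk=((g["color"].max(2)<60)).astype(np.uint8);dk[330:]=0
n,l,st,ce=cv2.connectedComponentsWithStats(dk)
for i in range(1,n):
    if st[i,4]>150: print(st[i].tolist(),ce[i].round(1), cv2.minAreaRect(np.argwhere(l==i)[:,::-1].astype(np.float32)))
E
```

```text
[-0.15  0.81 -0.93  1.83  0.8   0.93  0.28] [0.4559 0.3029 0.2019] [[-0.988, -0.157, 0.0], [-0.157, 0.988, 0.0], [-0.0, -0.0, -1.0]]
yellow 12083
bbox [214 127] [398 224]
[53, 99, 68, 168, 6855] [ 88.3 173.5] ((90.13529205322266, 180.25880432128906), (167.7352294921875, 61.89406967163086), 85.60128784179688)
[313, 151, 55, 95, 358] [348.6 209.4] ((339.52972412109375, 197.96580505371094), (49.03413009643555, 97.37916564941406), 4.159641742706299)
[188, 172, 38, 10, 235] [207.  177.4] ((206.6172637939453, 177.90692138671875), (8.885866165161133, 37.45351028442383), 85.2363510131836)
[279, 172, 12, 68, 723] [284.5 205.8] ((284.64251708984375, 205.51531982421875), (10.877869606018066, 67.17143249511719), 1.3639274835586548)
[0, 221, 60, 40, 1982] [ 28.6 240.7] ((29.48587989807129, 240.636474609375), (62.69988250732422, 34.09391784667969), 5.90614128112793)
[57, 254, 160, 76, 5339] [154.1 306.7] ((145.5220489501953, 316.11932373046875), (67.2026596069336, 173.69088745117188), 67.84976196289062)
[346, 254, 161, 76, 5404] [407.9 306.4] ((417.152587890625, 316.1904296875), (174.24005126953125, 66.82562255859375), 22.150236129760742)
```

View pics/w12.png

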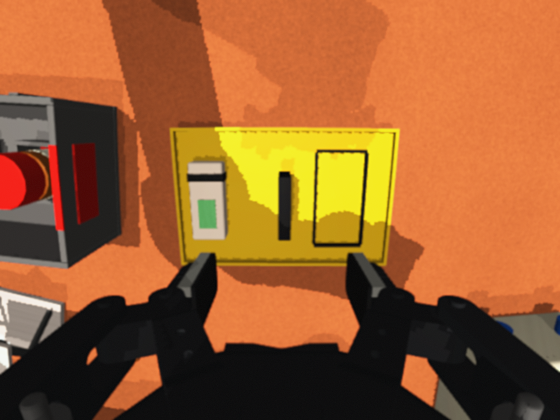

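The wrist view shows the divider with its fin's top at (285,206), the logger at (207,200) on the left and the empty pocket at (340,198) on the right.

```bash
python3 - <<'E'
from h import *
D=np.load("pics/w12.npy",allow_pickle=True).item();g,s=D["g"],D["s"]
Rt=rot(s["eef_rot"]);t=np.array(s["ee_pos"])
dk=((g["color"].max(2)<60)).astype(np.uint8);n,l=cv2.connectedComponents(dk);i=l[206,285]
p=plane(g,np.argwhere(l==i)[:,::-1],.060,s)[:,:2]
r=cv2.minAreaRect((p*1000).astype(np.float32));print("fin world mm",r)
c=np.r_[np.array(r[0])/1000,.044];print("tool cm",((c-t)@Rt*100).round(2))
dk[:,:]=0
# pocket frame blob, ribs top z=.020
dk=((g["color"].max(2)<60)).astype(np.uint8);n,l=cv2.connectedComponents(dk)
j=[k for k in range(1,n) if (l==k)[150:250,312:369].sum()>200 and (l==k).sum()<600][0]
p2=plane(g,np.argwhere(l==j)[:,::-1],.020,s)[:,:2];r2=cv2.minAreaRect((p2*1000).astype(np.float32));print("pocket",r2)
d=np.array(r2[0])-np.array(r[0]);print("sep",np.linalg.norm(d),"y axis angle",np.degrees(np.arctan2(d[1],d[0])))
# plate outline
y=mask(g,"yellow");q=np.array([[172,129],[398,130],[387,264],[183,263]]);P=plane(g,q,.020,s);print("plate c",P.mean(0),np.linalg.norm(P[1]-P[0]),np.linalg.norm(P[2]-P[1]),[np.degrees(np.arctan2(*(P[1]-P[0])[1::-1])),np.degrees(np.arctan2(*(P[2]-P[3])[1::-1]))])
E
```

```text
fin world mm ((453.65142822265625, 306.0073547363281), (62.726226806640625, 9.893013954162598), 7.664033889770508)
tool cm [ 0.18  0.35 15.79]
pocket ((447.19512939453125, 362.8778381347656), (100.32433319091797, 52.355350494384766), 8.92367172241211)
sep 57.23579017127311 y axis angle 96.47685108041036
plate c [0.45650497 0.30752938 0.02      ] 0.22368094262386518 0.14383837210425887 [np.float64(98.859922088787), np.float64(98.74331477597515)]
```

Emit:
{"method": "drive_tool", "body": {"moves": [[[0.5,0,0.3,4,0],[0.5,0,0.3,8,0],[0.5,0,0.3,11.5,0],[0.5,0,0.3,14,0],[0.5,0,0.3,15.8,0],[0.5,0,0.3,15.8,0],[0.5,0,0.3,15.8,0],[-1,0,0.3,15.8,0],[-1,0,0.3,15.8,0],[-1,0,0.3,15.8,0],[-1,0,0.3,15.8,0],[-1,0,0.3,15.8,0],[-1,0,0.3,15.8,0],[-1,0,0.3,15.8,0],[-1,0,0.3,15.8,0],[-1,0,0.3,15.8,0],[-1,0,0.3,15.8,0]]], "grip_force": 70}}

```text
time: 22.77
ee_pos: [0.4561, 0.306, 0.0449]
eef_rot: [0.001, -0.079, 0.997, 0.0]
ft_force: [-0.5, -1.6, 6.7]
grip_width: 0.0109
grasp_force: 69.4
```

Emit:
{"method": "drive_tool", "body": {"moves": [[[-1,0,0,-0.7,0],[-1,0,0,-2,0],[-1,0,0,-4.5,0],[-1,0,0,-7.5,0],[-1,0,0,-10.5,0],[-1,0,0,-13,0],[-1,0.2,-2,-14.5,0],[-1,0.5,-5,-14.5,1],[-1,0.9,-8,-14.5,2],[-1,1.3,-11,-14.5,3],[-1,1.7,-14,-14.5,4],[-1,2,-17,-14.5,5.2],[-1,2.4,-20,-14.5,5.2],[-1,2.8,-23,-14.5,5.2],[-1,3.2,-26,-14.5,5.2],[-1,3.4,-28,-14.5,5.2],[-1,3.5,-29.2,-14.5,5.2],[-1,3.5,-29.2,-14.5,5.2],[-1,3.5,-29.2,-14.5,5.2],[-1,3.5,-29.2,-14.5,5.2]]]}}

```text
time: 24.43
ee_pos: [0.4672, 0.0132, 0.1891]
eef_rot: [0.0, -0.035, 0.999, 0.001]
ft_force: [0.0, 0.0, -3.4]
grip_width: 0.011
grasp_force: 68.6
```

```bash
python3 - <<'E'
from h import *
s,g=snap("w13")
Rt=rot(s["eef_rot"]);t=np.array(s["ee_pos"]);print(np.round(s["joint_positions"],2),t.round(4),Rt.round(3).tolist(),np.round(s["ft_force"],1),np.round(s["ft_torque"],2),s["grip_width"])
y=mask(g,"yellow");ys,xs=np.where(y);print(xs.min(),xs.max(),ys.min(),ys.max())
dk=((g["color"].max(2)<60)).astype(np.uint8);n,l=cv2.connectedComponents(dk)
for r in (115,120,125,130): 
    x=np.where(y[r])[0];print(r,len(x),x.min() if len(x) else 0,x.max() if len(x) else 0)
# pocket rib blob
for k in range(1,n):
    q=np.argwhere(l==k)[:,::-1]
    if 200<len(q)<3000 and q[:,0].min()>300 and q[:,1].max()<330:
        P=(plane(g,q,t[2]-.034+.010,s)-t)@Rt*1000;print(len(q),q.min(0),q.max(0),cv2.minAreaRect(P[:,:2].astype(np.float32)))
E
```

```text
[ 0.43  0.74 -0.92  2.07  0.87  0.78  0.6 ] [0.4672 0.0132 0.1891] [[-0.998, -0.07, 0.001], [-0.07, 0.998, 0.001], [-0.001, 0.001, -1.0]] [ 0.   0.  -3.4] [0.03 0.06 0.03] 0.010953378538418747
50 513 121 354
115 0 0 0
120 0 0 0
125 196 50 513
130 109 50 512
```

```bash
python3 - <<'E'
from h import *
D=np.load("pics/w13.npy",allow_pickle=True).item();g,s=D["g"],D["s"]
Rt=rot(s["eef_rot"]);t=np.array(s["ee_pos"]);y=mask(g,"yellow")
e=[(c,np.where(y[:,c])[0].min()) for c in range(60,505,20)]
P=(plane(g,e,t[2]-.026,s)-t)@Rt*1000;print(P[:,:2].round(1).tolist())
k=np.polyfit(P[:,1],P[:,0],1);print(k,np.degrees(np.arctan(k[0])))
for r in(140,160,180): 
    x=np.where(y[r])[0];Q=(plane(g,[[x.min(),r],[x.max(),r]],t[2]-.026,s)-t)@Rt*1000;print(Q[:,:2].round(1).tolist())
E
```

```text
Traceback (most recent call last):
ValueError: zero-size array to reduction operation minimum which has no identity
```

```bash
python3 - <<'E'
from h import *
D=np.load("pics/w13.npy",allow_pickle=True).item();g,s=D["g"],D["s"]
Rt=rot(s["eef_rot"]);t=np.array(s["ee_pos"]);y=mask(g,"yellow")
e=[(c,np.where(y[:,c])[0].min()) for c in range(60,505,20) if y[100:150,c].any()];print(e)
P=(plane(g,e,t[2]-.026,s)-t)@Rt*1000
k=np.polyfit(P[:,1],P[:,0],1);print(k,np.degrees(np.arctan(k[0])),P[:,0].round(1).tolist())
for r in(130,140,160): 
    x=np.where(y[r])[0];Q=(plane(g,[[x.min(),r],[x.max(),r]],t[2]-.026,s)-t)@Rt*1000;print(x.min(),x.max(),Q[:,:2].round(1).tolist())
E
```

```text
[(60, np.int64(123)), (80, np.int64(133)), (340, np.int64(121)), (360, np.int64(121)), (380, np.int64(121)), (400, np.int64(122)), (420, np.int64(122)), (440, np.int64(122)), (460, np.int64(123)), (480, np.int64(123)), (500, np.int64(124))]
[1.09218494e-02 7.15284252e+01] 0.6257509953533715 [72.7, 67.6, 72.2, 72.3, 72.4, 72.1, 72.3, 72.5, 72.2, 72.5, 72.3]
50 512 [[69.5, -115.0], [69.6, 115.4]]
52 510 [[64.6, -114.8], [64.7, 115.1]]
55 507 [[54.6, -114.9], [54.7, 115.3]]
```

Emit:
{"method": "drive_tool", "body": {"moves": [[[-1,0.1,-0.1,1.5,0],[-1,0.1,-0.1,3,0],[-1,0.1,-0.1,4,0],[-1,0.1,-0.1,4.6,0],[-1,0.1,-0.1,4.8,0],[-1,0.1,-0.1,4.95,0],[-1,0.1,-0.1,5.1,0],[-1,0.1,-0.1,5.25,0],[-1,0.1,-0.1,5.4,0],[-1,0.1,-0.1,5.4,0]]]}}

```text
time: 25.32
ee_pos: [0.4664, 0.0108, 0.1348]
eef_rot: [0.0, -0.034, 0.999, -0.0]
ft_force: [1.0, 0.1, -2.9]
grip_width: 0.0114
grasp_force: 68.5
```

Emit:
{"method": "drive_tool", "body": {"moves": [[[-1,0,0,0.15,0],[-1,0,0,0.3,0],[-1,0,0,0.42,0],[-1,0,0,0.52,0],[-1,0,0,0.6,0],[-1,0,0,0.6,0]]]}}

```text
time: 25.82
ee_pos: [0.4663, 0.0108, 0.1289]
eef_rot: [0.0, -0.034, 0.999, -0.0]
ft_force: [-0.3, 0.0, -0.8]
grip_width: 0.0114
grasp_force: 69.0
```

Emit:
{"method": "drive_tool", "body": {"moves": [[[-1,0,0,0.1,0],[-1,0,0,0.1,0],[0.2,0,0,0.1,0],[0.2,0,0,0.1,0],[0.2,0,0,0.1,0],[0.2,0,0,0.1,0],[0.2,0,0,0.1,0],[0.2,0,0,0.1,0],[0.2,0,0,-2,0],[0.2,0,0,-5,0],[0.2,0,0,-8,0],[0.2,0,0,-11,0],[0.2,0,0,-14,0],[0.2,0,0,-17,0],[0.2,0,0,-17,0],[0.2,0,0,-17,0]]]}}

```text
time: 27.15
ee_pos: [0.4671, 0.011, 0.3]
eef_rot: [0.002, -0.034, 0.999, -0.0]
ft_force: [-0.8, -0.1, -1.1]
grip_width: 0.0511
grasp_force: 0.0
```

```bash
cat > div.py <<'E'
from h import *
import sys
s,g=snap(sys.argv[1]);t=np.array(s["ee_pos"]);Rt=rot(s["eef_rot"])
print(np.round(s["joint_positions"],2),t.round(4),Rt.round(3).tolist(),s["grip_width"])
y=mask(g,"yellow");n,l,st,ce=cv2.connectedComponentsWithStats(y);print([(st[i].tolist()) for i in range(1,n) if st[i,4]>300])
q=np.argwhere(l>0)[:,::-1];q=q[[st[l[b,a],4]>300 for a,b in q]]
P=plane(g,q,.102,s)[:,:2]*1000;print("plate",cv2.minAreaRect(P.astype(np.float32)))
dk=((g["color"].max(2)<70)).astype(np.uint8);n,l,st,ce=cv2.connectedComponentsWithStats(dk)
for k in range(1,n):
    if 150<st[k,4]<3500: 
        q=np.argwhere(l==k)[:,::-1]
        print(st[k].tolist(),cv2.minAreaRect((plane(g,q,.104,s)[:,:2]*1000).astype(np.float32)))
E
python3 div.py w14
```

```text
[ 0.55  0.59 -1.08  1.94  0.63  1.    0.82] [0.4671 0.011  0.3   ] [[-0.998, -0.068, 0.003], [-0.068, 0.998, -0.0], [-0.003, -0.0, -1.0]] 0.05111882326071368
[[172, 126, 146, 133, 8789], [343, 127, 48, 72, 1781]]
plate ((467.55517578125, 11.001060485839844), (147.3416748046875, 228.34471130371094), 3.862107753753662)
[0, 116, 113, 80, 659] ((443.3116760253906, -241.62057495117188), (139.56503295898438, 28.870349884033203), 61.144168853759766)
[309, 147, 53, 93, 584] ((462.1528625488281, 68.42985534667969), (101.74199676513672, 52.7045783996582), 3.866914987564087)
[189, 169, 37, 9, 196] ((447.84765625, -69.38060760498047), (8.530170440673828, 38.9805908203125), 3.752969264984131)
[276, 168, 11, 65, 687] ((472.8848571777344, 11.365006446838379), (71.35852813720703, 10.954427719116211), 4.161264419555664)
```

Emit:
{"method": "drive_tool", "body": {"moves": [[[1,-3.5,-0.5,0,7],[1,-7,-1,0,14],[1,-10.5,-1.5,0,21],[1,-14,-2,0,28],[1,-17.5,-2.6,0,35],[1,-20.3,-3.1,0,42],[1,-20.3,-3.1,1,45],[1,-20.3,-3.1,2,45],[1,-20.3,-3.1,2,45],[1,-20.3,-3.1,2,45],[1,-20.3,-3.1,2,45]]]}}

```text
time: 28.12
ee_pos: [0.6701, -0.0061, 0.2785]
eef_rot: [-0.001, 0.35, 0.937, -0.0]
ft_force: [0.3, 0.2, 0.2]
grip_width: 0.0855
grasp_force: 0.0
```

```bash
python3 - <<'E'
from h import *
s,g=snap("w15");t=np.array(s["ee_pos"]);Rt=rot(s["eef_rot"])
print(np.round(s["joint_positions"],2),t.round(4),Rt.round(3).tolist())
m=mask(g,"green");n,l,st,ce=cv2.connectedComponentsWithStats(m)
for k in range(1,n):
    if st[k,4]>150: print(st[k].tolist(),cv2.minAreaRect(np.argwhere(l==k)[:,::-1].astype(np.float32)))
from bench import get_image
T=get_image("top");np.save("pics/top2.npy",T,allow_pickle=True)
E
```

```text
[ 0.3   0.81 -0.76  1.36  0.57  1.19  0.34] [ 0.6701 -0.0061  0.2785] [[-0.755, 0.656, -0.001], [0.656, 0.755, -0.0], [0.001, -0.001, -1.0]]
[84, 79, 33, 35, 561] ((99.75000762939453, 95.75000762939453), (33.23401641845703, 16.970561981201172), 45.0)
```

View pics/w15.png

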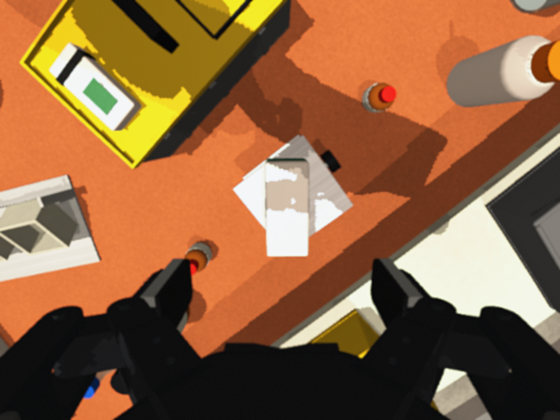

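The wrist view shows the white-lidded case on the jack, squared to the fingers, with its top corners at about (266,159), (308,159), (307,256) and (267,256).

```bash
python3 - <<'E'
from h import *
D=np.load("pics/w15.npy",allow_pickle=True).item();g,s=D["g"],D["s"];t=np.array(s["ee_pos"]);Rt=rot(s["eef_rot"])
for z in(.135,):
    P=(plane(g,[[266,159],[308,159],[307.5,256],[267,256]],z,s)-t)@Rt*1000;print(P[:,:2].round(1).tolist(),P.mean(0).round(1))
c=g["color"].astype(int)
print([(r,c[r,280:292].mean(0).astype(int).tolist()) for r in list(range(152,168,1))+list(range(250,262))])
for r in(180,230): print(r,[(k,c[r,k].tolist()) for k in list(range(260,272))+list(range(302,314))])
E
```

```text
[[44.1, -13.8], [44.1, 23.0], [-47.5, 24.7], [-47.5, -14.0]] [ -1.7   5.  143.5]
[(152, [155, 145, 135]), (153, [151, 140, 131]), (154, [149, 138, 129]), (155, [151, 139, 130]), (156, [152, 140, 131]), (157, [135, 126, 117]), (158, [82, 83, 74]), (159, [32, 49, 36]), (160, [53, 59, 47]), (161, [104, 94, 82]), (162, [139, 123, 108]), (163, [156, 139, 123]), (164, [163, 146, 129]), (165, [165, 147, 130]), (166, [164, 146, 129]), (167, [165, 147, 130]), (250, [244, 246, 246]), (251, [244, 246, 246]), (252, [244, 246, 246]), (253, [244, 247, 247]), (254, [244, 248, 247]), (255, [238, 240, 230]), (256, [221, 174, 142]), (257, [204, 109, 63]), (258, [203, 101, 50]), (259, [204, 103, 53]), (260, [204, 104, 53]), (261, [204, 104, 54])]
180 [(260, [244, 246, 247]), (261, [244, 246, 243]), (262, [244, 245, 239]), (263, [243, 243, 236]), (264, [237, 236, 227]), (265, [233, 233, 225]), (266, [239, 241, 239]), (267, [243, 246, 249]), (268, [243, 245, 249]), (269, [239, 241, 244]), (270, [235, 235, 237]), (271, [235, 235, 236]), (302, [212, 193, 171]), (303, [212, 192, 171]), (304, [212, 193, 171]), (305, [213, 193, 171]), (306, [210, 190, 168]), (307, [199, 179, 158]), (308, [181, 163, 147]), (309, [179, 165, 152]), (310, [191, 177, 166]), (311, [196, 182, 171]), (312, [194, 182, 170]), (313, [194, 181, 170])]
230 [(260, [228, 121, 62]), (261, [231, 124, 64]), (262, [232, 123, 62]), (263, [230, 120, 60]), (264, [225, 122, 70]), (265, [221, 157, 124]), (266, [231, 219, 201]), (267, [242, 244, 242]), (268, [244, 247, 247]), (269, [244, 246, 247]), (270, [244, 246, 247]), (271, [244, 246, 247]), (302, [244, 246, 246]), (303, [244, 246, 246]), (304, [244, 246, 246]), (305, [244, 246, 246]), (306, [243, 245, 241]), (307, [235, 234, 221]), (308, [211, 200, 181]), (309, [191, 176, 163]), (310, [186, 173, 161]), (311, [187, 174, 162]), (312, [189, 176, 164]), (313, [189, 178, 165])]
```

Emit:
{"method": "drive_tool", "body": {"moves": [[[1,-0.2,0.5,4,0],[1,-0.2,0.5,8,0],[1,-0.2,0.5,11.5,0],[1,-0.2,0.5,14,0],[1,-0.2,0.5,15.5,0],[1,-0.2,0.5,16,0],[1,-0.2,0.5,16,0],[-1,-0.2,0.5,16,0],[-1,-0.2,0.5,16,0],[-1,-0.2,0.5,16,0],[-1,-0.2,0.5,16,0],[-1,-0.2,0.5,16,0],[-1,-0.2,0.5,16,0],[-1,-0.2,0.5,16,0],[-1,-0.2,0.5,16,0]]], "grip_force": 50}}

```text
time: 29.47
ee_pos: [0.6767, -0.0036, 0.1205]
eef_rot: [0.001, 0.351, 0.936, 0.0]
ft_force: [-0.8, -0.5, 6.2]
grip_width: 0.0392
grasp_force: 52.1
```

Emit:
{"method": "drive_tool", "body": {"moves": [[[-1,0,0,-0.7,0],[-1,0,0,-2.5,0],[-1,0,0,-5,0],[-1,0,0,-7.5,0],[-1,2,-0.8,-8,-5],[-1,5,-2,-8,-11],[-1,8,-3.3,-8,-17],[-1,11,-4.5,-8,-23],[-1,14,-5.7,-8,-29],[-1,17,-7,-8,-35],[-1,19.5,-8,-8,-41],[-1,20.8,-8.5,-8,-44.9],[-1,20.8,-8.5,-8,-44.9],[-1,20.8,-8.5,-8,-44.9],[-1,20.8,-8.5,-8,-44.9],[-1,20.8,-8.5,-8,-44.9]]]}}

```text
time: 30.8
ee_pos: [0.4644, 0.0685, 0.1988]
eef_rot: [0.001, -0.032, 0.999, -0.0]
ft_force: [0.6, -0.7, -1.1]
grip_width: 0.0392
grasp_force: 51.1
```

```bash
python3 - <<'E'
from h import *
s,g=snap("w16");t=np.array(s["ee_pos"]);Rt=rot(s["eef_rot"])
print(t.round(4),Rt.round(3).tolist(),s["grip_width"],np.round(s["ft_force"],1))
print("goal tool cm",((np.array([.4639,.0688,.1285])-t)@Rt*100).round(2), np.degrees(np.arctan2(Rt[1,1],Rt[0,1])))
c=g["color"].astype(int)
dk=(c.max(2)<60).astype(np.uint8);n,l,st,ce=cv2.connectedComponentsWithStats(dk)
for k in range(1,n):
    if 100<st[k,4]<4000: print(st[k].tolist(),ce[k].round(1))
print([(r,c[r,276:286].mean(0).astype(int).tolist()) for r in range(100,300,5)])
E
```

```text
[0.4644 0.0685 0.1988] [[-0.998, -0.064, 0.001], [-0.064, 0.998, 0.0], [-0.001, -0.0, -1.0]] 0.039159901979690916 [ 0.6 -0.7 -1.1]
goal tool cm [0.05 0.04 7.03] 93.66400277247351
[237, 152, 87, 35, 1128] [278.9 172.4]
[67, 184, 61, 14, 537] [ 98.5 192.6]
[(100, [110, 53, 28]), (105, [111, 54, 28]), (110, [109, 53, 28]), (115, [112, 54, 29]), (120, [119, 66, 28]), (125, [146, 112, 17]), (130, [153, 117, 18]), (135, [153, 117, 17]), (140, [153, 116, 17]), (145, [152, 116, 17]), (150, [141, 108, 16]), (155, [54, 41, 13]), (160, [152, 115, 16]), (165, [151, 115, 16]), (170, [151, 115, 16]), (175, [139, 108, 17]), (180, [22, 44, 31]), (185, [25, 50, 34]), (190, [113, 100, 88]), (195, [159, 142, 124]), (200, [164, 148, 129]), (205, [165, 148, 129]), (210, [165, 147, 129]), (215, [165, 146, 129]), (220, [165, 146, 129]), (225, [164, 146, 129]), (230, [165, 146, 129]), (235, [164, 146, 129]), (240, [165, 147, 129]), (245, [165, 146, 129]), (250, [165, 147, 129]), (255, [165, 147, 129]), (260, [164, 146, 130]), (265, [165, 147, 129]), (270, [165, 147, 129]), (275, [165, 146, 129]), (280, [165, 146, 129]), (285, [165, 146, 129]), (290, [165, 146, 129]), (295, [165, 146, 129])]
```

```bash
python3 - <<'E'
from h import *
D=np.load("pics/w16.npy",allow_pickle=True).item();g,s=D["g"],D["s"];t=np.array(s["ee_pos"]);Rt=rot(s["eef_rot"])
c=g["color"].astype(int)
print([(r,c[r,276:286].mean(0).astype(int).tolist()) for r in list(range(150,160))+list(range(174,181))+list(range(186,193))])
f=lambda uv,z:((plane(g,uv,z,s)-t)@Rt*1000)[:,:2].round(1).tolist()
for r in(162,168): 
    k=np.where(c[r].max(1)<95)[0];k=k[(k>215)&(k<350)];print(r,k.tolist(),f([[k.min(),r],[k.max(),r]],.104))
for r in(181,184):
    k=np.where((c[r,:,1]>c[r,:,0]+10)&(c[r].max(1)<80))[0];k=k[(k>230)&(k<330)];print(r,k.min(),k.max(),f([[k.min(),r],[k.max(),r]],t[2]-.008))
print("rib",f([[281,153],[281,157]],.104),"case bottom",f([[281,176.5]],t[2]-.0305),"lid front",f([[281,189.5]],t[2]+.0145))
E
```

```text
[(150, [141, 108, 16]), (151, [100, 76, 14]), (152, [46, 35, 13]), (153, [14, 13, 14]), (154, [14, 13, 14]), (155, [54, 41, 13]), (156, [110, 83, 15]), (157, [144, 109, 16]), (158, [153, 116, 16]), (159, [153, 116, 16]), (174, [152, 116, 15]), (175, [139, 108, 17]), (176, [96, 82, 23]), (177, [45, 53, 29]), (178, [22, 43, 30]), (179, [21, 43, 30]), (180, [22, 44, 31]), (186, [37, 60, 43]), (187, [68, 76, 61]), (188, [100, 92, 80]), (189, [111, 98, 86]), (190, [113, 100, 88]), (191, [114, 101, 89]), (192, [121, 107, 94])]
162 [244, 245, 246, 247, 248, 314, 315, 316, 317, 318] [[46.3, -26.6], [46.3, 26.7]]
168 [245, 246, 247, 248, 314, 315, 316, 317, 318] [[41.9, -26.0], [42.0, 26.8]]
181 241 320 [[46.1, -17.6], [46.1, 17.2]]
184 239 323 [[44.7, -18.5], [44.7, 18.5]]
rib [[52.6, 0.0], [49.8, 0.0]] case bottom [[44.9, 0.0]] lid front [[46.4, 0.0]]
```

Emit:
{"method": "drive_tool", "body": {"moves": [[[-1,0.05,0,2,0],[-1,0.05,0,4,0],[-1,0.05,0,5.5,0],[-1,0.05,0,6.2,0],[-1,0.05,0,6.5,0],[-1,0.05,0,6.7,0],[-1,0.05,0,6.85,0],[-1,0.05,0,7.0,0],[-1,0.05,0,7.0,0]]]}}

```text
time: 31.6
ee_pos: [0.463, 0.0688, 0.1291]
eef_rot: [0.0, -0.033, 0.999, 0.0]
ft_force: [-0.1, -0.9, -0.9]
grip_width: 0.0392
grasp_force: 51.2
```

Emit:
{"method": "drive_tool", "body": {"moves": [[[-1,0,0,0.08,0],[-1,0,0,0.15,0],[-1,0,0,0.22,0],[-1,0,0,0.22,0]]]}}

```text
time: 31.93
ee_pos: [0.4629, 0.0689, 0.1284]
eef_rot: [0.001, -0.033, 0.999, -0.001]
ft_force: [-3.1, -2.5, 17.2]
grip_width: 0.0393
grasp_force: 53.2
```

Emit:
{"method": "drive_tool", "body": {"moves": [[[-1,0,0,-0.15,0],[-1,0,0,-0.15,0],[0.3,0,0,-0.15,0],[0.3,0,0,-0.15,0],[0.3,0,0,-0.15,0],[0.3,0,0,-0.15,0],[0.3,0,0,-0.15,0],[0.3,0,0,-0.15,0],[0.3,0,0,-1,0],[0.3,0,0,-3,0],[0.3,0,0,-6,0],[0.3,0,0,-10,0],[0.3,0,0,-14,0],[0.3,0,0,-17,0],[0.3,0,-4,-17,0],[0.3,0,-6,-17,0],[0.3,0,-6,-17,0],[0.3,0,-6,-17,0]]]}}

```text
time: 33.43
ee_pos: [0.4664, 0.0077, 0.2964]
eef_rot: [-0.0, -0.032, 0.999, -0.0]
ft_force: [0.1, 1.9, 0.1]
grip_width: 0.0554
grasp_force: 0.0
```

```bash
python3 div.py w17; python3 - <<'E'
from h import *
D=np.load("pics/w17.npy",allow_pickle=True).item();g,s=D["g"],D["s"];t=np.array(s["ee_pos"]);Rt=rot(s["eef_rot"])
c=g["color"].astype(int)
w=((c.max(2)-c.min(2)<60)&(c.min(2)>100)).astype(np.uint8);n,l,st,ce=cv2.connectedComponentsWithStats(w)
for k in range(1,n):
    if 1000<st[k,4]<9000:
        q=np.argwhere(l==k)[:,::-1];print(st[k].tolist(),cv2.minAreaRect((plane(g,q,.143,s)[:,:2]*1000).astype(np.float32)))
E
```

```text
[ 0.55  0.59 -1.07  1.94  0.63  0.99  0.82] [0.4664 0.0077 0.2964] [[-0.998, -0.064, -0.0], [-0.064, 0.998, -0.0], [0.001, -0.0, -1.0]] 0.05540105222036871
[[174, 128, 145, 134, 8713], [345, 128, 50, 75, 1772]]
plate ((467.58526611328125, 11.033493041992188), (147.3040313720703, 228.19224548339844), 3.8648219108581543)
[0, 118, 114, 81, 924] ((443.0708312988281, -241.8920135498047), (139.81845092773438, 28.321704864501953), 61.198543548583984)
[313, 149, 52, 94, 669] ((462.77117919921875, 67.92689514160156), (101.9699935913086, 52.22620391845703), 3.822232961654663)
[191, 171, 37, 9, 216] ((447.5877685546875, -69.7373046875), (8.455545425415039, 38.651466369628906), 3.5284841060638428)
[279, 170, 12, 66, 718] ((473.1885681152344, 11.972408294677734), (71.92524719238281, 11.685796737670898), 4.107563018798828)
[46, 0, 64, 68, 3213] ((325.53765869140625, -177.41348266601562), (58.044193267822266, 54.40248107910156), 89.83455657958984)
[5, 105, 116, 79, 1947] ((420.91339111328125, -200.313720703125), (120.20466613769531, 15.244916915893555), 61.1223030090332)
[0, 146, 110, 98, 4306] ((465.45074462890625, -217.7625732421875), (108.29850769042969, 63.882808685302734), 61.156394958496094)
[324, 157, 45, 92, 3674] ((461.3688659667969, 68.2430419921875), (88.69156646728516, 38.70952224731445), 4.030993461608887)
[192, 180, 36, 56, 1427] ((473.2356872558594, -59.36223220825195), (54.06240463256836, 31.004581451416016), 3.9290738105773926)
[231, 285, 77, 64, 3463] ((589.8399047851562, 4.627132415771484), (81.63729095458984, 72.29639434814453), 86.32241821289062)
```

```bash
python3 -c "
from bench import *
print(finish_job())"
```

```text
the job is handed in; nothing more can be done
None
```

The crate is packed and the job handed in at about 33 s: both jars were set in their matching cavities, the divider measured square on the rim and the case flat in its pocket; no verdict came back, and the jars were last seen just before the divider covered them.

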